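Put the headshells away under the dust cover

TASK

Lift the clear cover off the bamboo organiser by its knob and stand it gently, right way up, in the middle of the cork mat. Then return every headshell on the desk to the slot whose end block has its colour, flat in the slot with its steel collar pointing at that block, and finally put the cover gently back on the organiser so that its rim rests on the deck all round. Leave the other things on the desk where they are.

Things in the scene. Friction and masses are not known exactly. Their poses are not given: they have to be found in the camera images.
- organiser: fixed bamboo organiser, 244 (x) x 158 mm, flat deck 40 mm above the desk; origin: centre of its underside. On the deck 2 x 2 slots, each 84 (x) x 48 mm (y), between 10 mm high fences; its coloured end block closes its +x end. Fences and blocks fill the middle 202 x 116 mm of the deck; the colours are shuffled from start to start. Its drawer is a mere front, not used
- mat: fixed cork mat, 270 x 190 x 3 mm; origin: centre of its underside, x along its 270 mm side. Organiser and mat may stand on either side of the desk
- cover: loose clear acrylic lid, a box open below: outside 226 (x) x 140 x 54 mm high, inside 218 x 132 x 50 mm, steel edges, 0.3 to 0.54 kg; its rim stands on the organiser's deck around the fences. In the middle of its top a dark wooden knob, 44 (x) x 24 (y) mm, 54 to 84 mm above the origin. Origin: centre of its open underside; either way round is the same
- hs_red: red headshell fixed on a grey cradle; may be absent (None). Cradle 76 (x) x 40 (y) x 12 mm high; on it the red body, 22 mm wide (y), 12 to 34 mm above the underside, x = -31 to +19 mm; steel collar 12 mm across at the +x end. Origin: centre of the cradle's underside, x towards the collar; about 70 g. It starts on the desk, turned any way
- collar_red (a point): end of the red headshell's steel collar, 37 mm along +x from its origin and 25 mm up
- hs_black: black headshell fixed on a grey cradle; may be absent (None). Cradle 76 (x) x 40 (y) x 12 mm high; on it the black body, 22 mm wide (y), 12 to 34 mm above the underside, x = -31 to +19 mm; steel collar 12 mm across at the +x end. Origin: centre of the cradle's underside, x towards the collar; about 70 g. It starts on the desk, turned any way
- collar_black (a point): end of the black headshell's steel collar, 37 mm along +x from its origin and 25 mm up
- hs_blue: blue headshell fixed on a grey cradle; may be absent (None). Cradle 76 (x) x 40 (y) x 12 mm high; on it the blue body, 22 mm wide (y), 12 to 34 mm above the underside, x = -31 to +19 mm; steel collar 12 mm across at the +x end. Origin: centre of the cradle's underside, x towards the collar; about 70 g. It starts on the desk, turned any way
- collar_blue (a point): end of the blue headshell's steel collar, 37 mm along +x from its origin and 25 mm up
- hs_yellow: yellow headshell fixed on a grey cradle; may be absent (None). Cradle 76 (x) x 40 (y) x 12 mm high; on it the yellow body, 22 mm wide (y), 12 to 34 mm above the underside, x = -31 to +19 mm; steel collar 12 mm across at the +x end. Origin: centre of the cradle's underside, x towards the collar; about 70 g. It starts on the desk, turned any way
- collar_yellow (a point): end of the yellow headshell's steel collar, 37 mm along +x from its origin and 25 mm up
- label_red: red end block fixed on the organiser's deck, 14 (x) x 48 (y) x 12 mm high; origin: centre of its underside, at deck level, axes parallel to the organiser's. Its slot lies on its -x side: the slot's centre is 49 mm from this origin along -x
- label_black: black end block fixed on the organiser's deck, 14 (x) x 48 (y) x 12 mm high; origin: centre of its underside, at deck level, axes parallel to the organiser's. Its slot lies on its -x side: the slot's centre is 49 mm from this origin along -x
- label_blue: blue end block fixed on the organiser's deck, 14 (x) x 48 (y) x 12 mm high; origin: centre of its underside, at deck level, axes parallel to the organiser's. Its slot lies on its -x side: the slot's centre is 49 mm from this origin along -x
- label_yellow: yellow end block fixed on the organiser's deck, 14 (x) x 48 (y) x 12 mm high; origin: centre of its underside, at deck level, axes parallel to the organiser's. Its slot lies on its -x side: the slot's centre is 49 mm from this origin along -x
- coaster: blue ceramic coaster, 84 mm across, 8 mm high; loose bystander, origin at the centre of its underside
- gauge: steel balance-beam gauge, 130 mm long, 50 mm high; loose bystander, origin at the centre of its underside
- cube_box: clear acrylic cube box with shut lid, 97 mm wide, 85 mm high; loose bystander, origin at the centre of its underside
- record_weight: aluminium record weight, 76 mm across, 44 mm high; loose bystander, origin at the centre of its underside
- brush: record brush with dark wooden back, 130 mm long, 22 mm high; loose bystander, origin at the centre of its underside
- cleaner: white bottle, 48 mm across, 130 mm high; loose bystander, origin at the centre of its underside

How it is judged:
By the outcome, as a careful person would: the job done as asked, in the order asked, and still so for the second after the job is handed in, with the robot touching nothing.
Of hs_red, hs_black, hs_blue, hs_yellow only 3 to 4 are there at a start; the rules pass over those that are not, and their reading is None.
At some moment in a run one of hs_red, hs_black, hs_blue, hs_yellow may be knocked a few centimetres aside while the robot is not near it.
It also fails if it takes over 210 s, if anything falls off the work surface, if the arm or the gripper's body presses on something with over 40 N, if the wrist force passes 120 N, or if a joint passes its speed limit or range.

ROBOT

A 6-joint arm with a two-finger parallel gripper is mounted at the origin on the work surface. World frame = base frame: x ahead of the robot, y to its left, z up, the work surface at z = 0. Lengths are in mm, angles in rad, forces in N, time in s.
With the tool pointing down it reaches from about 300 to 775 mm from the base axis. Payload 14.6 kg.
Tool frame: the origin (TCP) lies on the centre line of the jaws, within the pads' length; the fingertips stand 22 mm ahead of it and the grasp point (between the pads) lies 3 mm ahead of it (manip.tcp_to_tips is the distance from the TCP to the fingertips, in mm); z points along the fingers, y is the direction in which the jaws open and shut (so a half turn about z gives the same grasp; the last joint's range is limited). The gripper opens to 94 mm and grips with 3 to 60 N. Pads are 16 mm wide; open, the fingers measure 119 mm over their backs; the gripper's body (75 mm by 177 mm) begins 78 mm behind the grasp point.
Start: joints at [-1.35, 0.3, 1.521, -0, 1.321, -0.067], TCP at [156.107, -527.371, 227.446] pointing down, gripper open.
Joint ranges: [-3.03, 3.03], [-0.79, 2.21], [0.23, 2.52], [-1.04, 4.18], [0, 3.07], [-2.55, 2.55]. Speed limits (rad/s): [2.22, 2.22, 2.57, 3.14, 3.14, 3.14].

INTERFACE

Orientations are given as [roll, pitch, yaw] about the fixed x, y, z axes, in that order (R = Rz(yaw) Ry(pitch) Rx(roll)).
In Python, from cell import manip, vision, workorder gives the robot as it stands.
- The arm moves only by the tool carry_out, never from a script. Its argument "deltas" is a list of rows, each a list of 3 entries, a list of its own where there are three numbers: the shift along the tool's x, y, z in cm, then the turn about the tool's z in degrees, then the opening, from 0 (shut) to 1 (fully open). A call has 1 to 20 rows; each row shifts and turns the commanded pose from where the row before left it, along the tool's axes as they then stand; what a row does not reach is not made up. A row lasts 1/12 s, in which the tool goes at most 41.7 mm and 7.16 degrees, less where a joint would pass 70% of its speed; a pose out of reach is approached as far as the arm can. A call with a gripper value outside its range is refused whole. The fingers move at their own pace and stop on an object; "grip_force" is the grip in N (left out, the last holds). Time passes only in rows, so rows that do not move let the fingers close. It gives the time, the measured TCP pose, the force and the opening at its end, in the units of the state.
- manip.read_state(): the state, without advancing time (a new reading comes with each control period).
- vision.camera(name): name is "side" or "top" or "wrist"; returns (picture, depth): 480x640x3 uint8, red, green, blue; 480x640 float32, mm along the optical axis (not along the pixel's ray), 0 where there is no reading.
- vision.calibration(name): a dict with "mtx" (3x3 intrinsics, pixels), "eye" and "orientation" of the camera in the world. Camera axes: x right, y down, z forward; pixel columns grow to the right and rows downward; lengths in mm; the calibration is good to about 2 mm. A picture is of the moment at which its call begins: read the wrist's pose just before it. calibration takes no time and is no camera call; for the wrist camera it gives the pose at the moment of the call.
- workorder.sign_off(): hands the job in, once; it reports no verdict.
The state is a dict: "clock": time; "joints": joint angles; "qd": joint speeds; "effort": joint torques, N m; "eef_pos": TCP position; "eef_rot": TCP orientation; "wrist_force": force on the tool from outside, world axes, zero at the start; "moment": the same for the moment, N m; "finger_gap": finger opening in mm.
Only numpy, scipy, OpenCV 4.12 (cv2) and the standard library are available. Lean on these libraries where they do the work, as an engineer would, in place of code of your own. Each camera call takes 0.05 s, during which the arm holds its last target.

## Working session

There is one attempt and no reset: what is moved stays moved. The work goes in short steps, Python scripts to look and compute and a tool call to move; the robot and the scene stay as the last step left them, time stands still between calls to the robot, and variables do not carry over. Pictures are saved under pics/ and viewed, and the job is handed in when it is done.

Besides the shell and the picture viewer there is one more tool, called after "Request:" in YAML: its name, and indented under it one key for each argument. carry_out: Moves the arm, as the interface text tells. Its arguments: {"type":"object","properties":{"deltas":{"type":"array","items":{"type":"array"}},"grip_force":{"type":"number"}},"required":["deltas"]}

```bash
ls; mkdir -p pics; python3 - <<'E'
from cell import manip, vision, workorder
import cv2,numpy as np
for n in ["side","top","wrist"]:
    p,d=vision.camera(n); cv2.imwrite(f"pics/{n}0.png",p[:,:,::-1]); np.save(f"pics/{n}0.npy",d)
    c=vision.calibration(n); print(n,c)
print(manip.read_state())
E
```

```text
pics
side {'mtx': array([[469.99396595,   0.        , 322.04176566],
       [  0.        , 469.99396595, 235.22815532],
       [  0.        ,   0.        ,   1.        ]]), 'eye': array([306.73848082, 588.95400885, 815.9714928 ]), 'orientation': array([-2.42995851e+00, -2.57899625e-03, -2.69258947e+00])}
top {'mtx': array([[449.42099248,   0.        , 317.23574863],
       [  0.        , 449.42099248, 236.4099959 ],
       [  0.        ,   0.        ,   1.        ]]), 'eye': array([ 527.55393412,   12.00688527, 1115.88370745]), 'orientation': array([-3.09762124, -0.00808036, -1.59120049])}
wrist {'mtx': array([[386.51474841,   0.        , 320.24006632],
       [  0.        , 386.51474841, 242.04358974],
       [  0.        ,   0.        ,   1.        ]]), 'eye': array([ 220.67079839, -508.25753   ,  383.97275679]), 'orientation': array([ 2.90296096e+00,  1.48633367e-03, -1.28285659e+00])}
{'clock': 0.15, 'joints': array([-1.34957909e+00,  3.00311094e-01,  1.52139432e+00,  4.28510036e-06,
        1.32066828e+00, -6.65760754e-02]), 'qd': array([-0.00036015, -0.00156265, -0.00077314,  0.00296389,  0.00087651,
        0.00101967]), 'effort': array([ 1.56148810e-03, -5.31961691e+01, -3.52820671e+01,  7.09177949e-02,
        2.36147951e-02, -6.95694962e-05]), 'eef_pos': array([ 156.08677522, -527.2239069 ,  227.05309852]), 'eef_rot': array([-3.14081362e+00, -5.61017274e-05,  2.87792230e-01]), 'wrist_force': array([-0.73798287, -0.2711702 ,  0.5926924 ]), 'moment': array([-0.04103788,  0.01690867, -0.01814523]), 'finger_gap': 94.24557618054311}
```

View pics/top0.png

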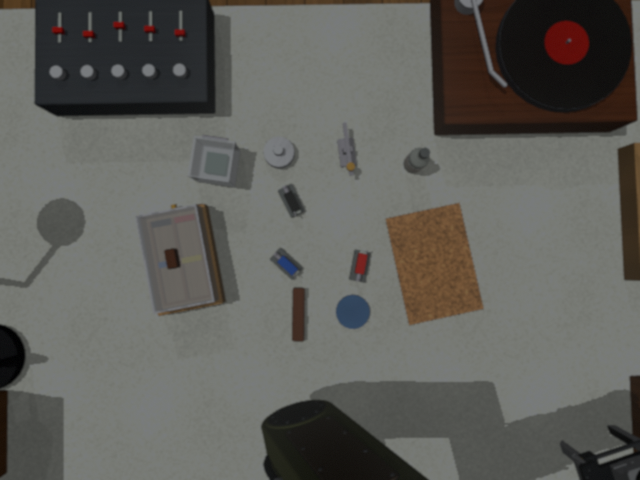

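View pics/side0.png

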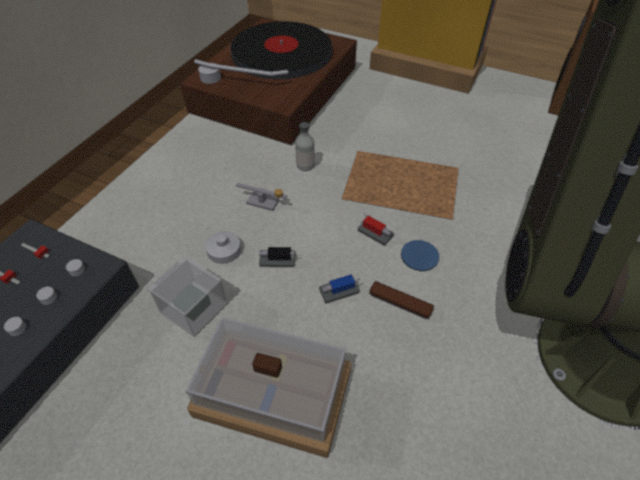

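View pics/wrist0.png

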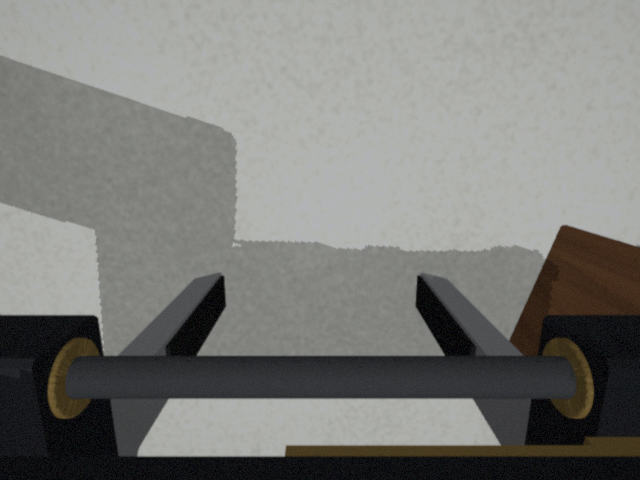

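```bash
cat > h.py <<'E'
from cell import manip, vision, workorder
import cv2,numpy as np
from scipy.spatial.transform import Rotation as R
def grab(n,tag=None):
    c=vision.calibration(n); p,d=vision.camera(n)
    if tag: cv2.imwrite(f"pics/{tag}.png",p[:,:,::-1])
    return p,d,c
def onplane(c,uv,z):
    uv=np.atleast_2d(np.asarray(uv,float)); K=c["mtx"]
    r=np.c_[(uv[:,0]-K[0,2])/K[0,0],(uv[:,1]-K[1,2])/K[1,1],np.ones(len(uv))]
    w=R.from_euler("xyz",c["orientation"]).apply(r)
    t=(z-c["eye"][2])/w[:,2]
    return c["eye"]+w*t[:,None]
def proj(c,P):
    q=R.from_euler("xyz",c["orientation"]).inv().apply(np.atleast_2d(P)-c["eye"]); K=c["mtx"]
    return np.c_[K[0,0]*q[:,0]/q[:,2]+K[0,2],K[1,1]*q[:,1]/q[:,2]+K[1,2]]
def hsv(p): return cv2.cvtColor(p,cv2.COLOR_RGB2HSV)
def st():
    s=manip.read_state(); print("t",round(s["clock"],2),"pos",s["eef_pos"].round(1),"rot",s["eef_rot"].round(4),"F",s["wrist_force"].round(1),"gap",round(s["finger_gap"],1)); return s
E
python3 - <<'E'
from h import *
p=cv2.imread("pics/top0.png"); 
a=cv2.resize(p[190:330,120:320],None,fx=4,fy=4,interpolation=cv2.INTER_CUBIC); cv2.imwrite("pics/topz.png",cv2.convertScaleAbs(a,alpha=1.6))
a=cv2.resize(p[170:340,260:490],None,fx=3.4,fy=3.4,interpolation=cv2.INTER_CUBIC); cv2.imwrite("pics/topz2.png",cv2.convertScaleAbs(a,alpha=1.6))
p=cv2.imread("pics/side0.png"); 
a=cv2.resize(p[310:450,180:370],None,fx=4,fy=4,interpolation=cv2.INTER_CUBIC); cv2.imwrite("pics/sidez.png",cv2.convertScaleAbs(a,alpha=1.4))
E
```

```text
(no output)
```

View pics/topz.png

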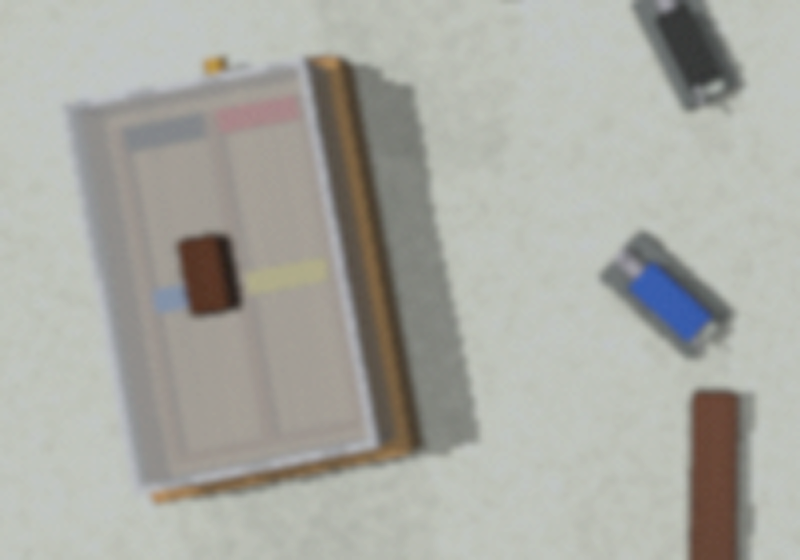

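View pics/topz2.png

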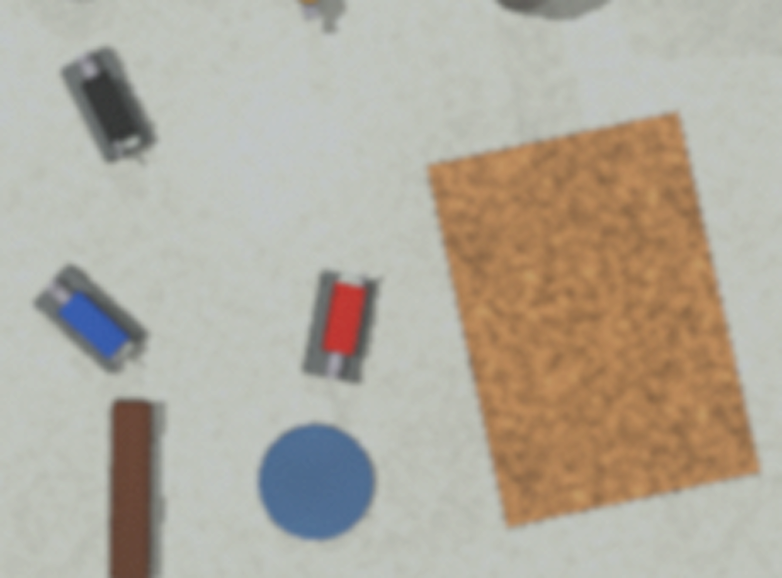

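View pics/sidez.png

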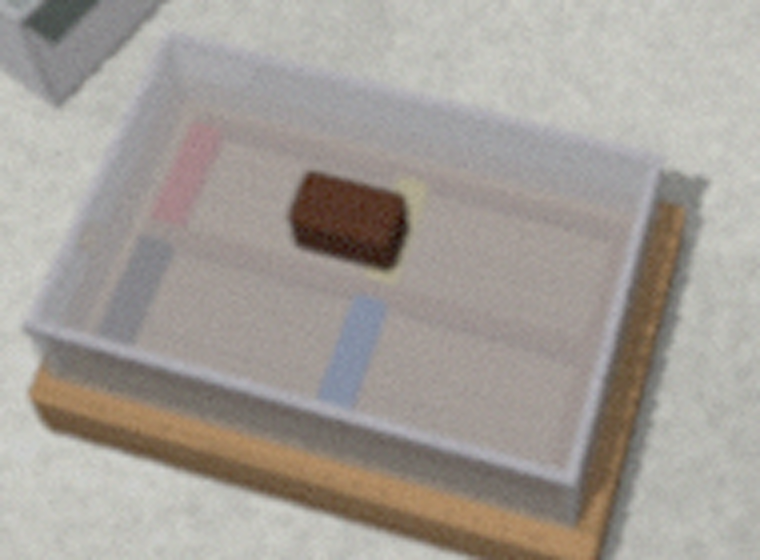

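```bash
cat >> h.py <<'E'
def biggest(m,amin=30):
    cs,_=cv2.findContours(m.astype(np.uint8),cv2.RETR_EXTERNAL,cv2.CHAIN_APPROX_NONE)
    return sorted([c for c in cs if cv2.contourArea(c)>=amin],key=cv2.contourArea,reverse=True)
def rectinfo(c,cnt,z):
    P=onplane(c,cnt.reshape(-1,2),z)[:,:2].astype(np.float32)
    (cx,cy),(w,h),a=cv2.minAreaRect(P)
    if w<h: w,h,a=h,w,a+90
    return np.array([cx,cy,w,h,(a+90)%180-90])
E
python3 - <<'E'
from h import *
p,d,c=grab("top")
h=hsv(p).astype(int); H,S,V=h[...,0],h[...,1],h[...,2]
def reg(m,x0,x1,y0,y1):
    o=np.zeros_like(m); o[y0:y1,x0:x1]=m[y0:y1,x0:x1]; return o
print("mat",rectinfo(c,biggest(reg((S>90)&(H<20),380,490,195,330))[0],3).round(1))
print("red",rectinfo(c,biggest(reg((S>150)&((H<6)|(H>172)),340,380,240,290))[0],34).round(1))
print("blue",rectinfo(c,biggest(reg((S>130)&(H>100),268,305,245,282))[0],34).round(1))
print("black",rectinfo(c,biggest(reg((V<62),275,308,180,220))[0],34).round(1))
print("knob",rectinfo(c,biggest(reg((S>90)&(V<90),160,185,240,275))[0],124).round(1))
m=reg((S>60)&(H<25)|(np.abs(S-0)<0),135,235,200,320)
for n,b in dict(red=(340,380,240,290),blue=(268,305,245,282),black=(275,308,180,220)).items():
    m=reg(V<110,*b); cn=biggest(m)[0]; print(n,"cradle",rectinfo(c,cn,6).round(1), )
# depth check
print(d[258,172],d[210,190])
s=st()
E
```

```text
mat [ 504.4 -285.7  266.5  186.2   11. ]
red [ 508.  -101.2   45.3   20.3  -12.7]
blue [508.3  76.9  45.9  20.3  44. ]
black [664.1  60.8  70.6  29.2  25.4]
knob [529.4 325.   40.2  22.3  10.9]
red cradle [ 502.5 -102.1   81.2   48.6  -12.2]
blue cradle [509.1  77.3  88.9  45.2  44. ]
black cradle [662.9  61.7  92.4  46.6  25.4]
986.1711 1024.23
t 0.2 pos [ 156.1 -527.2  227.1] rot [-3.1409e+00 -1.0000e-04  2.8780e-01] F [-0.1  0.2 -0.3] gap 93.7
```

```bash
cat >> h.py <<'E'
def plan(target,yaw_deg,step=30,cur=None,turnfirst=False):
    """prints number of rows and per-row tool-frame delta for straight move with rotation done first (in turn rows)"""
    s=manip.read_state(); pos=s["eef_pos"] if cur is None else np.array(cur[:3],float)
    y0=np.degrees(s["eef_rot"][2]) if cur is None else cur[3]
    turn=-(yaw_deg-y0); turn=(turn+180)%360-180
    Y=np.radians(yaw_deg); d=np.array(target,float)-pos
    tx=d[0]*np.cos(Y)+d[1]*np.sin(Y); ty=d[0]*np.sin(Y)-d[1]*np.cos(Y); tz=-d[2]
    n=int(np.ceil(np.linalg.norm(d)/step)) or 1
    print(f"turn {turn:.2f} deg ({int(np.ceil(abs(turn)/7))} rows) then tool total cm [{tx/10:.2f},{ty/10:.2f},{tz/10:.2f}] {n} rows of [{tx/10/n:.3f},{ty/10/n:.3f},{tz/10/n:.3f}]")
E
python3 -c "
from h import *
a=np.radians(11)
plan([529.4-55*np.cos(a),325-55*np.sin(a),260],11,35)"
```

```text
turn 5.49 deg (1 rows) then tool total cm [47.41,-76.53,-3.29] 26 rows of [1.823,-2.944,-0.126]
```

Request:
carry_out:
  deltas:
    - [[0, 0, 0], 5.5, 0.6]
    - [[1.82, -2.94, -0.13], 0, 0.6]
    - [[1.82, -2.94, -0.13], 0, 0.6]
    - [[1.82, -2.94, -0.13], 0, 0.6]
    - [[1.82, -2.94, -0.13], 0, 0.6]
    - [[1.82, -2.94, -0.13], 0, 0.6]
    - [[1.82, -2.94, -0.13], 0, 0.6]
    - [[1.82, -2.94, -0.13], 0, 0.6]
    - [[1.82, -2.94, -0.13], 0, 0.6]
    - [[1.82, -2.94, -0.13], 0, 0.6]
    - [[1.82, -2.94, -0.13], 0, 0.6]
    - [[1.82, -2.94, -0.13], 0, 0.6]
    - [[1.82, -2.94, -0.13], 0, 0.6]
    - [[1.82, -2.94, -0.13], 0, 0.6]

```text
clock: 1.37
eef_pos: [315.6, -105.4, 244.6]
eef_rot: [3.141, -0.001, 0.191]
wrist_force: [0.4, 0.1, 0.8]
finger_gap: 56.6
```

Request:
carry_out:
  deltas:
    - [[1.82, -2.94, -0.13], 0, 0.6]
    - [[1.82, -2.94, -0.13], 0, 0.6]
    - [[1.82, -2.94, -0.13], 0, 0.6]
    - [[1.82, -2.94, -0.13], 0, 0.6]
    - [[1.82, -2.94, -0.13], 0, 0.6]
    - [[1.82, -2.94, -0.13], 0, 0.6]
    - [[1.82, -2.94, -0.13], 0, 0.6]
    - [[1.82, -2.94, -0.13], 0, 0.6]
    - [[1.82, -2.94, -0.13], 0, 0.6]
    - [[1.82, -2.94, -0.13], 0, 0.6]
    - [[1.82, -2.94, -0.13], 0, 0.6]
    - [[1.82, -2.94, -0.13], 0, 0.6]
    - [[1.82, -2.94, -0.13], 0, 0.6]
    - [[0, 0, 0], 0, 0.6]
    - [[0, 0, 0], 0, 0.6]

```text
clock: 2.62
eef_pos: [474.8, 314.1, 260.2]
eef_rot: [3.141, 0.002, 0.194]
wrist_force: [-0.6, -0.9, -0.7]
finger_gap: 56.6
```

```bash
python3 -c "
from h import *
st(); p,d,c=grab('wrist','w1'); print(c); st()"
```

```text
t 2.62 pos [474.8 314.1 260.2] rot [3.141e+00 1.600e-03 1.936e-01] F [-0.6 -0.9 -0.7] gap 56.6
{'mtx': array([[386.51474841,   0.        , 320.24006632],
       [  0.        , 386.51474841, 242.04358974],
       [  0.        ,   0.        ,   1.        ]]), 'eye': array([541.0786522 , 327.12541816, 417.02364677]), 'orientation': array([ 2.90126646e+00,  1.27987368e-06, -1.37708650e+00])}
t 2.67 pos [474.6 313.2 260.6] rot [3.1411e+00 1.2000e-03 1.9250e-01] F [-0.9 -0.5 -0.5] gap 56.1
```

View pics/w1.png

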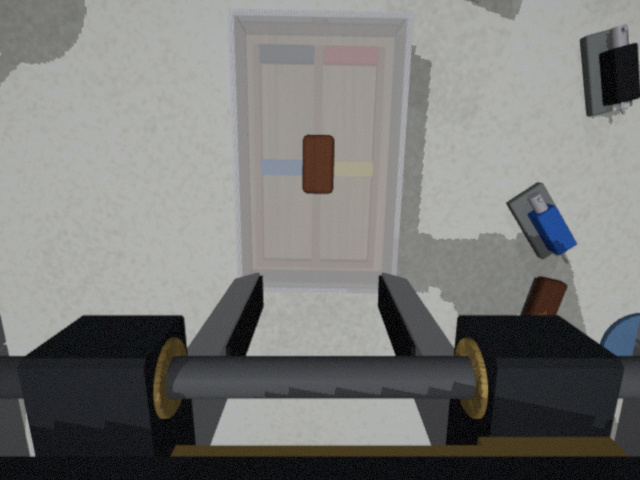

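```bash
python3 - <<'E'
from h import *
p=cv2.imread("pics/w1.png")[:,:,::-1].copy()
c=dict(mtx=vision.calibration("wrist")["mtx"],eye=np.array([541.0787,327.1254,417.0236]),orientation=np.array([2.90126646,0,-1.3770865]))
h=hsv(p).astype(int); H,S,V=h[...,0],h[...,1],h[...,2]
m=((S>110)&(V<140)); m[:110]=0;m[210:]=0;m[:,:280]=0;m[:,360:]=0
k=biggest(m)[0]; print(cv2.minAreaRect(k)); print("knob",rectinfo(c,k,124).round(1))
# label blue/yellow/red/black
for n,f,b in [("yel",(H>20)&(H<35)&(S>70),(335,380,155,182)),("blu",(H>100)&(H<125)&(S>35),(255,303,155,182)),("red",((H>170)|(H<6))&(S>60),(318,385,40,70))]:
    m=np.zeros_like(f); x0,x1,y0,y1=b; m[y0:y1,x0:x1]=f[y0:y1,x0:x1]
    q=biggest(m); 
    if q: print(n,rectinfo(c,q[0],52).round(1))
a=cv2.resize(p[0:310,220:420,::-1],None,fx=1.9*2,fy=1.9*1,interpolation=cv2.INTER_CUBIC);cv2.imwrite("pics/w1z.png",a)
E
```

```text
((318.0, 164.0), (56.0, 30.0), 90.0)
knob [528.6 326.5  41.1  22.1  10.5]
blu [516.8 358.9  36.4  12.5 -81.1]
```

View pics/w1z.png

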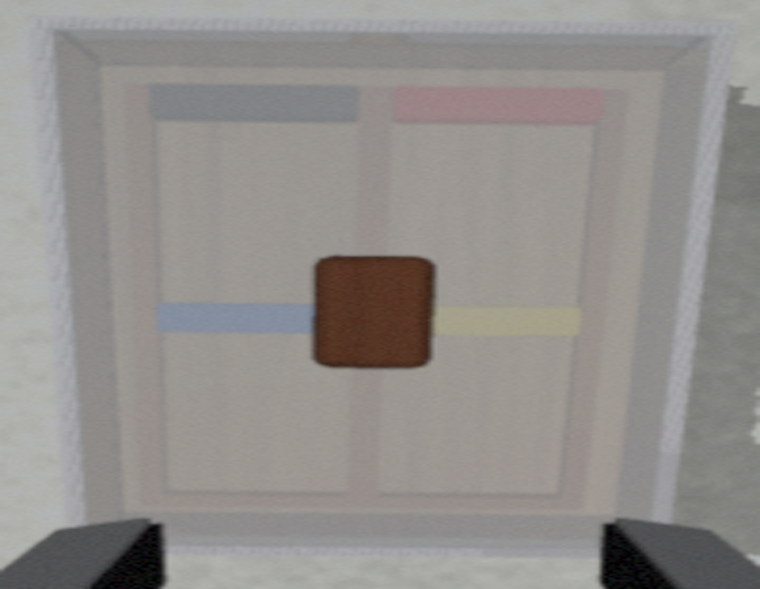

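```bash
python3 -c "
from h import *
plan([528.6,326.5,160],10.5,20)"
```

```text
turn 0.53 deg (1 rows) then tool total cm [5.55,-0.33,10.06] 6 rows of [0.925,-0.055,1.677]
```

Request:
carry_out:
  deltas:
    - [[0.92, -0.05, 1.6], 0.5, 0.6]
    - [[0.92, -0.05, 1.7], 0, 0.6]
    - [[0.92, -0.06, 1.7], 0, 0.6]
    - [[0.92, -0.06, 1.7], 0, 0.6]
    - [[0.92, -0.05, 1.7], 0, 0.6]
    - [[0.95, -0.06, 1.66], 0, 0.6]
    - [[0, 0, 0], 0, 0.6]
    - [[0, 0, 0], 0, 0.6]
    - [[0, 0, 0], 0, 0.6]

```text
clock: 3.42
eef_pos: [528.8, 326.2, 162.1]
eef_rot: [-3.141, -0.001, 0.182]
wrist_force: [-0.2, -0.4, 0.5]
finger_gap: 56.6
```

```bash
python3 -c "
from h import *
st(); p,d,c=grab('wrist','w2'); print(c)
h=hsv(p).astype(int); H,S,V=h[...,0],h[...,1],h[...,2]
m=((S>110)&(V<140)&(H<20)); m[:,:230]=0;m[:,410:]=0;m[345:]=0
k=biggest(m)[0]; print(cv2.boundingRect(k),rectinfo(c,k,124))
plan([528.6,326.5,121],10.5,20)"
```

```text
t 3.42 pos [528.8 326.2 162.1] rot [-3.1412e+00 -1.2000e-03  1.8250e-01] F [-0.2 -0.4  0.5] gap 56.6
{'mtx': array([[386.51474841,   0.        , 320.24006632],
       [  0.        , 386.51474841, 242.04358974],
       [  0.        ,   0.        ,   1.        ]]), 'eye': array([594.88653188, 338.16921157, 319.13568796]), 'orientation': array([ 2.90413132e+00,  9.84048795e-04, -1.38815705e+00])}
(299, 230, 43, 83) [532.2678833  327.06341553  45.61735153  22.15876389  10.01464844]
turn -0.03 deg (1 rows) then tool total cm [-0.02,-0.02,4.13] 3 rows of [-0.008,-0.006,1.378]
```

View pics/w2.png

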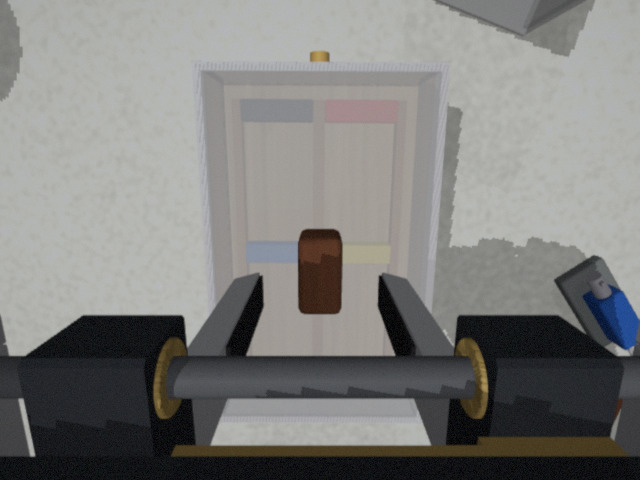

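Request:
carry_out:
  deltas:
    - [[0, 0, 1.2], 0, 0.6]
    - [[0, 0, 1.2], 0, 0.6]
    - [[0, 0, 0.8], 0, 0.6]
    - [[0, 0, 0.4], 0, 0.6]
    - [[0, 0, 0.3], 0, 0.6]
    - [[0, 0, 0.15], 0, 0.6]
    - [[0, 0, 0], 0, 0.6]
    - [[0, 0, 0], 0, 0.6]
  grip_force: 30

```text
clock: 4.13
eef_pos: [529.0, 326.7, 120.4]
eef_rot: [-3.141, -0.0, 0.183]
wrist_force: [1.1, -0.3, 0.1]
finger_gap: 56.2
```

Request:
carry_out:
  deltas:
    - [[0, 0, 0], 0, 0.4]
    - [[0, 0, 0], 0, 0.3]
    - [[0, 0, 0], 0, 0.2]
    - [[0, 0, 0], 0, 0.1]
    - [[0, 0, 0], 0, 0]
    - [[0, 0, 0], 0, 0]
    - [[0, 0, 0], 0, 0]
    - [[0, 0, 0], 0, 0]
    - [[0, 0, 0], 0, 0]
  grip_force: 30

```text
clock: 4.88
eef_pos: [528.9, 326.7, 120.2]
eef_rot: [-3.142, -0.0, 0.183]
wrist_force: [-0.7, -0.9, 0.1]
finger_gap: 24.0
```

Request:
carry_out:
  deltas:
    - [[0, 0, -0.1], 0, 0]
    - [[0, 0, -0.2], 0, 0]
    - [[0, 0, -0.3], 0, 0]
    - [[0, 0, -0.5], 0, 0]
    - [[0, 0, -0.8], 0, 0]
    - [[0, 0, -1.0], 0, 0]
    - [[0, 0, -1.2], 0, 0]
    - [[0, 0, -1.2], 0, 0]
    - [[0, 0, -1.2], 0, 0]
    - [[0, 0, -1.2], 0, 0]
    - [[0, 0, -1.2], 0, 0]
    - [[0, 0, -1.0], 0, 0]
    - [[0, 0, -0.6], 0, 0]
    - [[0, 0, -0.3], 0, 0]
    - [[0, 0, 0], 0, 0]
    - [[0, 0, 0], 0, 0]

```text
clock: 6.22
eef_pos: [528.7, 326.6, 227.7]
eef_rot: [3.141, 0.001, 0.183]
wrist_force: [1.0, -0.1, -4.0]
finger_gap: 24.0
```

```bash
python3 -c "
from h import *
st(); p,d,c=grab('wrist','w3'); p,d,c=grab('side','s3');p,d,c=grab('top','t3')"
```

```text
t 6.22 pos [528.7 326.6 227.7] rot [3.1414e+00 7.0000e-04 1.8300e-01] F [ 1.  -0.1 -4. ] gap 24.0
```

View pics/w3.png

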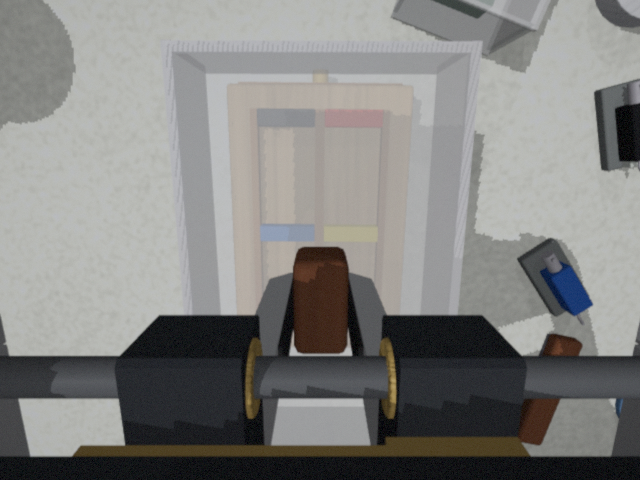

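View pics/s3.png

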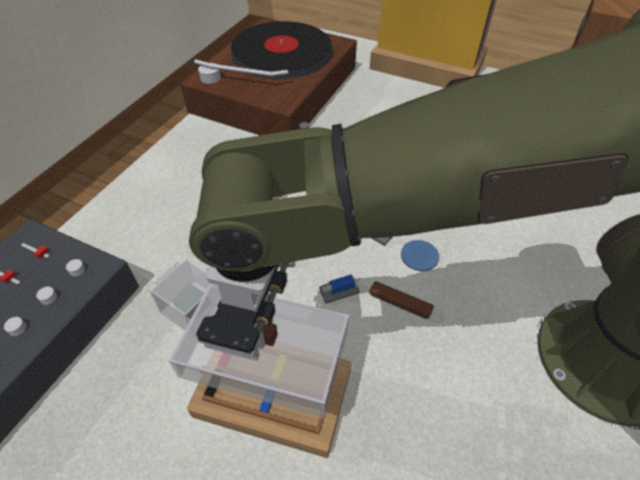

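```bash
python3 -c "
from h import *
plan([504.4,-285.7,228],11,20)"
```

```text
turn -0.51 deg (1 rows) then tool total cm [-14.07,59.64,-0.06] 31 rows of [-0.454,1.924,-0.002]
```

Request:
carry_out:
  deltas:
    - [[-0.12, 0.5, 0], -0.5, 0]
    - [[-0.24, 1.0, 0], 0, 0]
    - [[-0.35, 1.5, 0], 0, 0]
    - [[-0.52, 2.2, 0], 0, 0]
    - [[-0.52, 2.2, 0], 0, 0]
    - [[-0.52, 2.2, 0], 0, 0]
    - [[-0.52, 2.2, 0], 0, 0]
    - [[-0.52, 2.2, 0], 0, 0]
    - [[-0.52, 2.2, 0], 0, 0]
    - [[-0.52, 2.2, 0], 0, 0]
    - [[-0.52, 2.2, 0], 0, 0]
    - [[-0.52, 2.2, 0], 0, 0]
    - [[-0.52, 2.2, 0], 0, 0]
    - [[-0.52, 2.2, 0], 0, 0]
    - [[-0.52, 2.2, 0], 0, 0]
    - [[-0.52, 2.2, 0], 0, 0]
    - [[-0.52, 2.2, 0], 0, 0]
    - [[-0.52, 2.2, 0], 0, 0]
    - [[-0.52, 2.2, 0], 0, 0]

```text
clock: 7.95
eef_pos: [512.3, -67.3, 228.2]
eef_rot: [3.141, -0.0, 0.192]
wrist_force: [-0.2, -0.1, -3.5]
finger_gap: 23.9
```

Request:
carry_out:
  deltas:
    - [[-0.52, 2.2, 0], 0, 0]
    - [[-0.52, 2.2, 0], 0, 0]
    - [[-0.52, 2.2, 0], 0, 0]
    - [[-0.52, 2.2, 0], 0, 0]
    - [[-0.52, 2.2, 0], 0, 0]
    - [[-0.52, 2.2, 0], 0, 0]
    - [[-0.52, 2.2, 0], 0, 0]
    - [[-0.52, 2.2, 0], 0, 0]
    - [[-0.35, 1.5, 0], 0, 0]
    - [[-0.24, 1.0, 0], 0, 0]
    - [[-0.17, 0.7, 0], 0, 0]
    - [[-0.1, 0.4, 0], 0, 0]
    - [[0, 0, 0], 0, 0]
    - [[0, 0, 0], 0, 0]
    - [[0, 0, 0], 0, 0]

```text
clock: 9.2
eef_pos: [504.3, -282.5, 228.2]
eef_rot: [-3.141, -0.0, 0.193]
wrist_force: [-0.5, 0.4, -4.2]
finger_gap: 23.4
```

```bash
python3 -c "
from h import *
st(); p,d,c=grab('wrist','w4'); print(c['eye'],c['orientation']); p,d,c=grab('side','s4');p,d,c=grab('top','t4')"
```

```text
t 9.2 pos [ 504.3 -282.5  228.2] rot [-3.1415e+00 -1.0000e-04  1.9260e-01] F [-0.5  0.4 -4.2] gap 23.4
[ 570.39966152 -269.75103634  385.150712  ] [ 2.90291391e+00  6.92031696e-04 -1.37803379e+00]
```

View pics/w4.png

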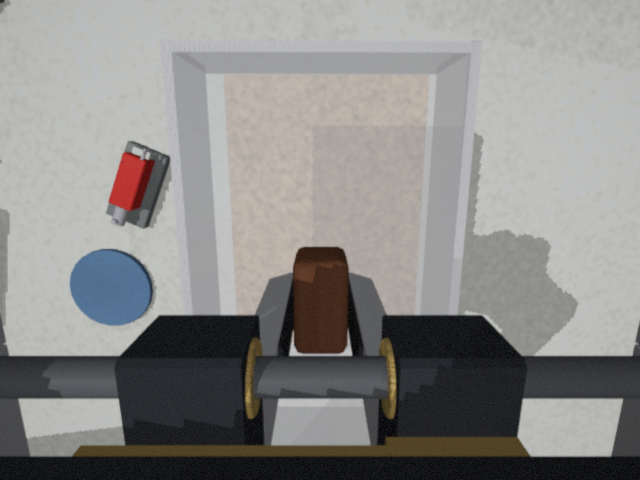

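View pics/t4.png

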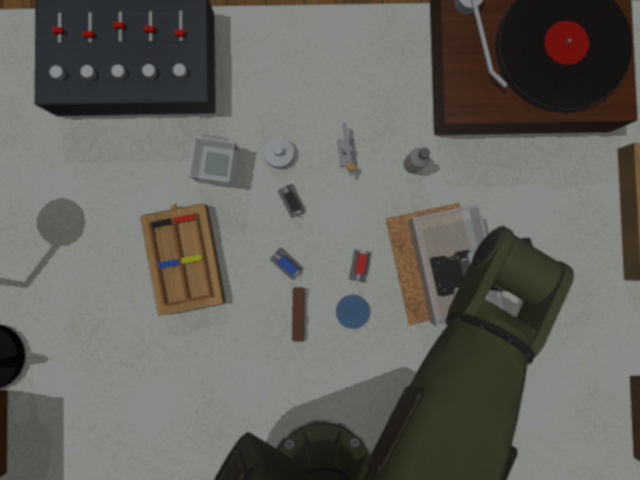

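```bash
python3 - <<'E'
from h import *
p=cv2.imread("pics/w4.png")[:,:,::-1].copy()
c=dict(mtx=vision.calibration("wrist")["mtx"],eye=np.array([570.3997,-269.751,385.1507]),orientation=np.array([2.90291391,.00069,-1.37803379]))
b=cv2.GaussianBlur(p,(0,0),1.5).astype(int)
for r in (90,110,220,260):
    x=b[r,:,0]-b[r,:,2]; row=b[r]
    l=x[210:245];q=x[405:450]
    # max gradient
    gl=210+np.argmax(np.diff(l)); gr=405+np.argmin(np.diff(q))
    P=onplane(c,[[gl+.5,r],[gr+.5,r]],3); print(r,gl,gr,P.round(1)[:,:2].tolist())
a=np.radians(11);ex=np.array([np.cos(a),np.sin(a)]);ey=np.array([-np.sin(a),np.cos(a)])
x=b[40:110,330,0]-b[40:110,330,2]; print(x)
M=[504.4,-285.7]
for r,gl,gr in [(0,0,0)]: pass
cor=[np.array(M)+sx*135*ex+sy*95*ey for sx in(1,-1) for sy in (1,-1)]
print(proj(c,[[*q,3] for q in cor]).round(0))
E
```

```text
90 224 428 [[604.7, -172.2], [641.0, -358.1]]
110 224 425 [[587.2, -174.6], [623.3, -359.9]]
220 230 419 [[484.2, -194.5], [520.5, -380.7]]
260 232 417 [[443.1, -202.3], [479.6, -389.2]]
[-1 -3 -4 -5 -5 -5 -5 -5 -5 -5 -5 -5 -4 -5 -4 -4 -3 -3 -3 -3 -3 -3 -3 -3
 -3 -3 -3 -3 -3 -3 -3 -3 -1  2  5 10 14 17 17 17 16 16 16 16 16 17 16 17
 17 17 18 17 17 17 17 17 17 17 17 17 16 16 15 15 16 16 16 15 15 14]
[[221.  73.]
 [427.  73.]
 [236. 340.]
 [411. 341.]]
```

Request:
carry_out:
  deltas:
    - [[-0.03, 0.2, 0.3], 0, 0]
    - [[-0.03, 0.25, 0.8], 0, 0]
    - [[0, 0, 1.2], 0, 0]
    - [[0, 0, 1.5], 0, 0]
    - [[0, 0, 1.5], 0, 0]
    - [[0, 0, 1.5], 0, 0]
    - [[0, 0, 1.5], 0, 0]
    - [[0, 0, 1.5], 0, 0]
    - [[0, 0, 1.2], 0, 0]
    - [[0, 0, 0.9], 0, 0]
    - [[0, 0, 0.6], 0, 0]
    - [[0, 0, 0.4], 0, 0]
    - [[0, 0, 0.3], 0, 0]
    - [[0, 0, 0.2], 0, 0]
    - [[0, 0, 0.1], 0, 0]
    - [[0, 0, 0.1], 0, 0]
    - [[0, 0, 0], 0, 0]
    - [[0, 0, 0], 0, 0]

```text
clock: 10.85
eef_pos: [504.5, -287.8, 92.4]
eef_rot: [3.141, -0.0, 0.192]
wrist_force: [0.6, 0.7, -3.4]
finger_gap: 23.9
```

Request:
carry_out:
  deltas:
    - [[0, 0, 0.2], 0, 0]
    - [[0, 0, 0.2], 0, 0]
    - [[0, 0, 0.1], 0, 0]
    - [[0, 0, 0.1], 0, 0]
    - [[0, 0, 0.08], 0, 0]
    - [[0, 0, 0.05], 0, 0]
    - [[0, 0, 0.05], 0, 0]
    - [[0, 0, 0.05], 0, 0]
    - [[0, 0, 0], 0, 0]
    - [[0, 0, 0], 0, 0]

```text
clock: 11.68
eef_pos: [504.4, -287.8, 83.8]
eef_rot: [-3.142, 0.0, 0.192]
wrist_force: [0.4, 0.6, -3.7]
finger_gap: 23.6
```

Request:
carry_out:
  deltas:
    - [[0, 0, 0.05], 0, 0]
    - [[0, 0, 0.05], 0, 0]
    - [[0, 0, 0], 0, 0]
    - [[0, 0, 0], 0, 0]

```text
clock: 12.02
eef_pos: [504.5, -287.8, 83.2]
eef_rot: [3.141, -0.0, 0.192]
wrist_force: [-2.3, 1.4, 2.5]
finger_gap: 24.0
```

Request:
carry_out:
  deltas:
    - [[0, 0, 0], 0, 0.28]
    - [[0, 0, 0], 0, 0.35]
    - [[0, 0, 0], 0, 0.4]
    - [[0, 0, 0], 0, 0.5]
    - [[0, 0, 0], 0, 0.5]
    - [[0, 0, 0], 0, 0.5]
    - [[0, 0, 0], 0, 0.5]

```text
clock: 12.6
eef_pos: [504.4, -287.8, 82.8]
eef_rot: [3.142, -0.0, 0.192]
wrist_force: [0.2, -0.1, 0.0]
finger_gap: 46.8
```

Request:
carry_out:
  deltas:
    - [[0, 0, -0.3], 0, 0.5]
    - [[0, 0, -0.8], 0, 0.5]
    - [[0, 0, -1.5], 0, 0.5]
    - [[0, 0, -2.5], 0, 0.5]
    - [[0, 0, -2.5], 0, 0.5]
    - [[0, 0, -2.5], 0, 0.5]
    - [[0, 0, -2.5], 0, 0.5]
    - [[0, 0, -2.0], 0, 0.5]
    - [[0, 0, -1.0], 0, 0.5]
    - [[0, 0, 0], 0, 0.5]
    - [[0, 0, 0], 0, 0.5]

```text
clock: 13.52
eef_pos: [504.3, -287.7, 238.5]
eef_rot: [-3.141, 0.0, 0.192]
wrist_force: [-0.4, -0.6, -0.4]
finger_gap: 46.8
```

```bash
python3 - <<'E'
from h import *
st()
p,d,c=grab('wrist','w5')
h=hsv(p).astype(int); H,S,V=h[...,0],h[...,1],h[...,2]
m=((S>110)&(V<140)&(H<20)); m[:,:230]=0;m[:,410:]=0;m[345:]=0
k=biggest(m)
if k: print(cv2.boundingRect(k[0]),rectinfo(c,k[0],87))
m=((S>150)&((H<6)|(H>172)))
print("red",rectinfo(c,biggest(m)[0],34).round(1))
p,d,c=grab('top','t5')
E
```

```text
t 13.52 pos [ 504.3 -287.7  238.5] rot [-3.1415e+00  1.0000e-04  1.9180e-01] F [-0.4 -0.6 -0.4] gap 46.8
(307, 204, 27, 53) [ 506.20236206 -287.05255127   43.43062973   21.17597198   11.44519043]
red [ 508.7 -107.8   51.7   27.3  -12. ]
```

View pics/w5.png

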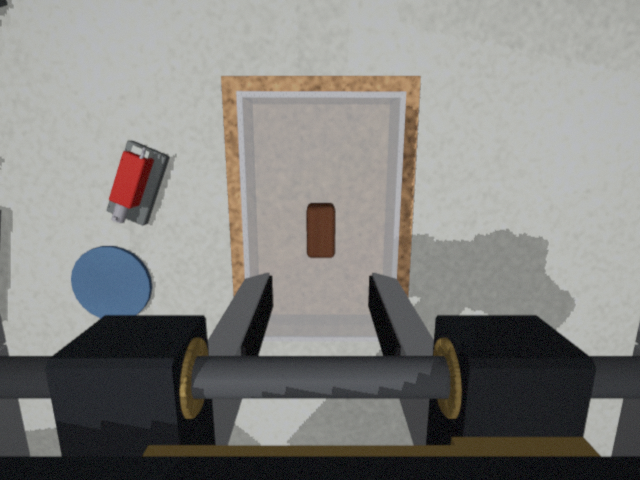

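View pics/t5.png

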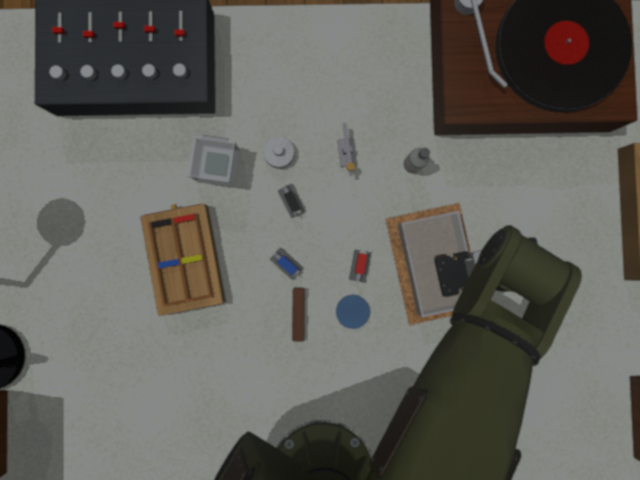

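```bash
python3 -c "
from h import *
p,d,c=grab('top')
h=hsv(p).astype(int); H,S,V=h[...,0],h[...,1],h[...,2]
m=((S>150)&((H<6)|(H>172))); m[:240]=0;m[290:]=0
r=rectinfo(c,biggest(m)[0],34);print(r)
a=np.radians(r[4]); plan([r[0]-50*np.cos(a),r[1]-50*np.sin(a),190],r[4],30)"
```

```text
[ 507.9491272  -101.27104187   45.40468597   20.17103004  -10.91643524]
turn 21.90 deg (4 rows) then tool total cm [-8.14,-18.36,4.73] 7 rows of [-1.163,-2.624,0.676]
```

Request:
carry_out:
  deltas:
    - [[0, 0, 0], 7, 0.5]
    - [[0, 0, 0], 7, 0.5]
    - [[0, 0, 0], 7, 0.5]
    - [[0, 0, 0], 1.5, 0.5]
    - [[-1.16, -2.62, 0.67], 0, 0.5]
    - [[-1.16, -2.62, 0.67], 0, 0.5]
    - [[-1.16, -2.62, 0.67], 0, 0.5]
    - [[-1.16, -2.62, 0.67], 0, 0.5]
    - [[-1.16, -2.62, 0.67], 0, 0.5]
    - [[-1.16, -2.62, 0.67], 0, 0.5]
    - [[-1.16, -2.62, 0.7], 0, 0.5]
    - [[0, 0, 0], 0, 0.5]
    - [[0, 0, 0], 0, 0.5]

```text
clock: 14.75
eef_pos: [461.1, -91.0, 190.9]
eef_rot: [-3.142, 0.001, -0.199]
wrist_force: [0.4, -0.7, 0.3]
finger_gap: 47.1
```

```bash
cat >> h.py <<'E'
def hue(p,name):
    h=hsv(p).astype(int); H,S,V=h[...,0],h[...,1],h[...,2]
    if name=="red": return (S>150)&((H<6)|(H>172))
    if name=="blue": return (S>150)&(H>100)&(H<130)
    return (V<40)
E
python3 - <<'E'
from h import *
st()
p,d,c=grab('wrist','w6')
m=hue(p,"red"); k=biggest(m)[0]; print(cv2.boundingRect(k),rectinfo(c,k,34).round(1))
E
```

```text
t 14.75 pos [461.1 -91.  190.9] rot [-3.1415e+00  1.4000e-03 -1.9880e-01] F [ 0.4 -0.7  0.3] gap 47.1
(310, 141, 28, 63) [ 507.7 -103.1   49.    21.4  -12.2]
```

View pics/w6.png

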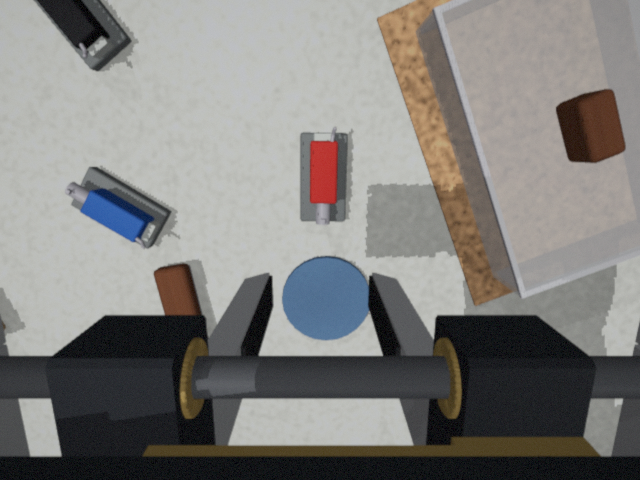

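```bash
python3 -c "
from h import *
plan([501.8,-101.8,60],-12.2,20); plan([501.8,-101.8,36.5],-12.2,20)"
```

```text
turn 0.74 deg (1 rows) then tool total cm [4.16,0.12,13.13] 7 rows of [0.594,0.017,1.876]
turn 0.74 deg (1 rows) then tool total cm [4.16,0.12,15.48] 9 rows of [0.462,0.013,1.720]
```

Request:
carry_out:
  deltas:
    - [[0.59, 0.02, 1.88], 0.7, 0.5]
    - [[0.59, 0.02, 1.88], 0, 0.5]
    - [[0.59, 0.02, 1.88], 0, 0.5]
    - [[0.59, 0.02, 1.88], 0, 0.5]
    - [[0.59, 0.02, 1.88], 0, 0.5]
    - [[0.59, 0.01, 1.88], 0, 0.5]
    - [[0.6, 0.01, 1.85], 0, 0.5]
    - [[0, 0, 0], 0, 0.5]
    - [[0, 0, 0], 0, 0.5]
  grip_force: 15

```text
clock: 15.55
eef_pos: [501.4, -102.5, 59.8]
eef_rot: [-3.142, 0.002, -0.214]
wrist_force: [0.7, 1.1, 0.7]
finger_gap: 46.8
```

```bash
python3 -c "
from h import *
plan([501.8,-101.8,36.5],-12.2,20); p,d,c=grab('wrist','w7'); k=biggest(hue(p,'red'))[0]; print(cv2.boundingRect(k))"
```

```text
turn -0.07 deg (1 rows) then tool total cm [0.03,-0.08,2.33] 2 rows of [0.013,-0.039,1.167]
(296, 219, 45, 100)
```

View pics/w7.png

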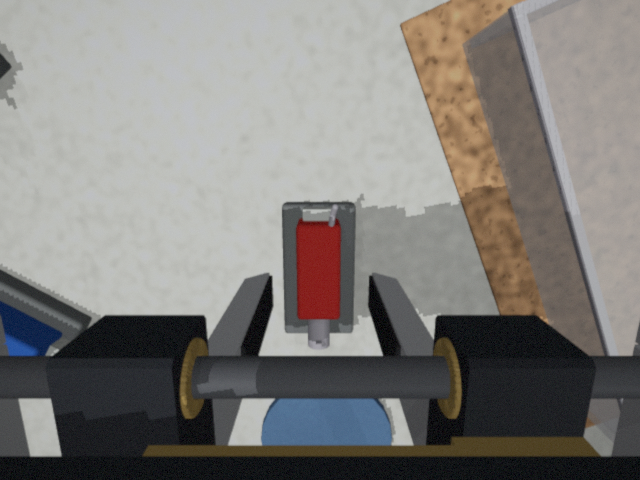

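Request:
carry_out:
  deltas:
    - [[0.02, -0.08, 0.8], 0, 0.5]
    - [[0, 0, 0.7], 0, 0.5]
    - [[0, 0, 0.4], 0, 0.5]
    - [[0, 0, 0.3], 0, 0.5]
    - [[0, 0, 0.13], 0, 0.5]
    - [[0, 0, 0], 0, 0.5]
    - [[0, 0, 0], 0, 0.4]
    - [[0, 0, 0], 0, 0.3]
    - [[0, 0, 0], 0, 0.2]
    - [[0, 0, 0], 0, 0.1]
    - [[0, 0, 0], 0, 0.1]
    - [[0, 0, 0], 0, 0.1]
    - [[0, 0, 0], 0, 0.1]
  grip_force: 15

```text
clock: 16.68
eef_pos: [502.1, -101.0, 37.2]
eef_rot: [3.142, -0.0, -0.213]
wrist_force: [-0.7, 0.4, 3.3]
finger_gap: 21.7
```

Request:
carry_out:
  deltas:
    - [[0, 0, -0.2], 0, 0.1]
    - [[0, 0, -0.5], 0, 0.1]
    - [[0, 0, -1.0], 0, 0.1]
    - [[0, 0, -2.0], 0, 0.1]
    - [[0, 0, -2.5], 0, 0.1]
    - [[0, 0, -2.5], 0, 0.1]
    - [[0, 0, -2.5], 0, 0.1]
    - [[0, 0, -2.5], 0, 0.1]
    - [[0, 0, -2.0], 0, 0.1]
    - [[0, 0, -0.5], 0, 0.1]
    - [[0, 0, 0], 0, 0.1]

```text
clock: 17.6
eef_pos: [502.4, -101.1, 200.6]
eef_rot: [3.141, -0.003, -0.213]
wrist_force: [-0.0, -0.2, -1.3]
finger_gap: 22.0
```

```bash
python3 - <<'E'
from h import *
s=st(); p,d,c=grab('wrist','w8'); p,d,c=grab('top','t8')
# organiser outline & labels
h=hsv(p).astype(int); H,S,V=h[...,0],h[...,1],h[...,2]
def reg(m,x0,x1,y0,y1):
    o=np.zeros_like(m); o[y0:y1,x0:x1]=m[y0:y1,x0:x1]; return o
B=(135,230,200,320)
for n,m in [("red",(S>150)&((H<6)|(H>172))),("blue",(S>120)&(H>100)&(H<130)),("yellow",(S>130)&(H>22)&(H<35)),("black",(V<45))]:
    for k in biggest(reg(m,*B),12)[:2]: print(n,rectinfo(c,k,52).round(1))
m=reg((S>70)|(V<60),*B); k=biggest(m)[0]; print("deck",rectinfo(c,k,40).round(1))
E
```

```text
t 17.6 pos [ 502.4 -101.1  200.6] rot [ 3.1414e+00 -3.0000e-03 -2.1310e-01] F [-0.  -0.2 -1.3] gap 22.0
red [623.9 317.2  47.6  12.6 -79.7]
blue [517.8 355.3  44.   12.  -80.8]
yellow [527.6 301.   48.8  16.2 -79.8]
black [613.4 372.6  42.   11.1 -78.9]
deck [532.9 325.8 253.5 161.8   9.8]
```

View pics/w8.png

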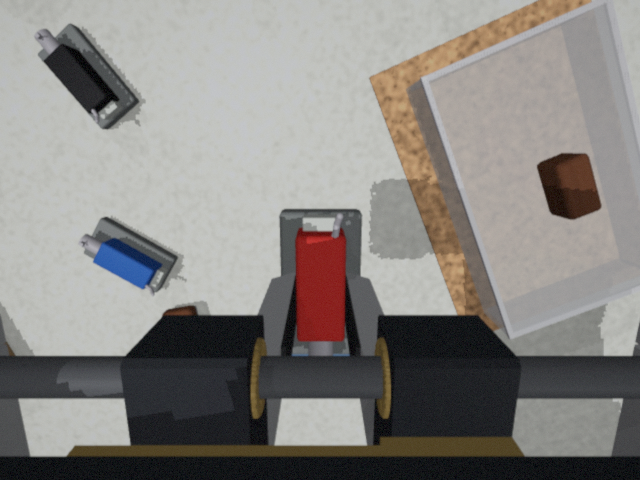

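Request:
carry_out:
  deltas:
    - [[0, 0, -0.5], -3, 0.1]
    - [[0, 0, -0.5], -6, 0.1]
    - [[0, 0, -0.5], -7, 0.1]
    - [[0, 0, -0.5], -7, 0.1]
    - [[0, 0, -0.5], -7, 0.1]
    - [[0, 0, -0.5], -7, 0.1]
    - [[0, 0, 0], -7, 0.1]
    - [[0, 0, 0], -7, 0.1]
    - [[0, 0, 0], -7, 0.1]
    - [[0, 0, 0], -7, 0.1]
    - [[0, 0, 0], -7, 0.1]
    - [[0, 0, 0], -7, 0.1]
    - [[0, 0, 0], -7, 0.1]
    - [[0, 0, 0], -7, 0.1]
    - [[0, 0, 0], -7, 0.1]

```text
clock: 18.95
eef_pos: [501.5, -100.9, 227.3]
eef_rot: [-3.139, -0.001, 1.538]
wrist_force: [-0.9, -0.5, -1.5]
finger_gap: 21.8
```

Request:
carry_out:
  deltas:
    - [[0, 0, 0], -7, 0.1]
    - [[0, 0, 0], -7, 0.1]
    - [[0, 0, 0], -7, 0.1]
    - [[0, 0, 0], -7, 0.1]
    - [[0, 0, 0], -7, 0.1]
    - [[0, 0, 0], -7, 0.1]
    - [[0, 0, 0], -7, 0.1]
    - [[0, 0, 0], -7, 0.1]
    - [[0, 0, 0], -7, 0.1]
    - [[0, 0, 0], -7, 0.1]
    - [[0, 0, 0], -7, 0.1]
    - [[0, 0, 0], -7, 0.1]
    - [[0, 0, 0], -7, 0.1]
    - [[0, 0, 0], -7, 0.1]
    - [[0, 0, 0], -4.7, 0.1]
    - [[0, 0, 0], 0, 0.1]

```text
clock: 20.28
eef_pos: [501.6, -100.9, 227.5]
eef_rot: [3.14, -0.002, -2.955]
wrist_force: [0.1, -0.1, -0.3]
finger_gap: 22.1
```

```bash
python3 -c "
from h import *
s=st(); print(s['joints'].round(2)); a=np.radians(10.5)
plan([528+65*np.cos(a),327+65*np.sin(a),230],190.5,27)"
```

```text
t 20.28 pos [ 501.6 -100.9  227.5] rot [ 3.1404e+00 -2.3000e-03 -2.9546e+00] F [ 0.1 -0.1 -0.3] gap 22.1
[-0.27  0.22  1.63 -0.    1.3  -2.03]
turn 0.21 deg (1 rows) then tool total cm [-16.89,41.59,-0.25] 17 rows of [-0.994,2.446,-0.015]
```

Request:
carry_out:
  deltas:
    - [[-0.5, 1.2, 0], 0.2, 0.1]
    - [[-0.99, 2.45, 0], 0, 0.1]
    - [[-0.99, 2.45, 0], 0, 0.1]
    - [[-0.99, 2.45, 0], 0, 0.1]
    - [[-0.99, 2.45, 0], 0, 0.1]
    - [[-0.99, 2.45, 0], 0, 0.1]
    - [[-0.99, 2.45, 0], 0, 0.1]
    - [[-0.99, 2.45, 0], 0, 0.1]
    - [[-0.99, 2.45, 0], 0, 0.1]
    - [[-0.99, 2.45, 0], 0, 0.1]
    - [[-0.99, 2.45, 0], 0, 0.1]
    - [[-0.99, 2.45, 0], 0, 0.1]
    - [[-0.99, 2.45, 0], 0, 0.1]
    - [[-0.99, 2.45, 0], 0, 0.1]
    - [[-0.99, 2.45, 0], 0, 0.1]
    - [[-0.99, 2.45, 0], 0, 0.1]
    - [[-0.99, 2.45, 0], 0, 0.1]
    - [[-0.5, 1.2, 0], 0, 0.1]
    - [[0, 0, 0], 0, 0.1]
    - [[0, 0, 0], 0, 0.1]

```text
clock: 21.95
eef_pos: [593.0, 338.4, 227.4]
eef_rot: [-3.141, -0.002, -2.963]
wrist_force: [-1.3, -0.7, -1.0]
finger_gap: 22.2
```

```bash
python3 - <<'E'
from h import *
st()
p,d,c=grab('wrist','w9')
h=hsv(p).astype(int); H,S,V=h[...,0],h[...,1],h[...,2]
for n,m in [("red",(S>150)&((H<6)|(H>172))),("blue",(S>120)&(H>100)&(H<130)),("yellow",(S>130)&(H>22)&(H<35)),("black",(V<30))]:
    for k in biggest(m,60)[:4]: print(n,cv2.boundingRect(k),rectinfo(c,k,52).round(1))
E
```

```text
t 21.95 pos [593.  338.4 227.4] rot [-3.1408e+00 -2.1000e-03 -2.9633e+00] F [-1.3 -0.7 -1. ] gap 22.2
red (295, 228, 51, 113) [644.6 347.5 107.6  46.4  10.2]
red (264, 248, 17, 17) [624.4 300.1  14.8  14.5  10.2]
blue (4, 41, 71, 65) [508.   94.7  54.1  26.6  46.2]
blue (327, 138, 57, 17) [517.8 354.4  46.9  13.  -79.8]
yellow (260, 137, 58, 18) [527.3 299.6  47.6  13.8 -79.8]
black (0, 457, 640, 23) [839.7 382.  662.8  27.1 -79.8]
black (125, 316, 143, 128) [762.9 247.2 138.4 132.6  10.2]
black (374, 316, 142, 129) [704.3 446.7 162.7 112.3 -42.3]
black (14, 214, 37, 51) [647.4  89.4  44.6  17.7  25.1]
```

View pics/w9.png

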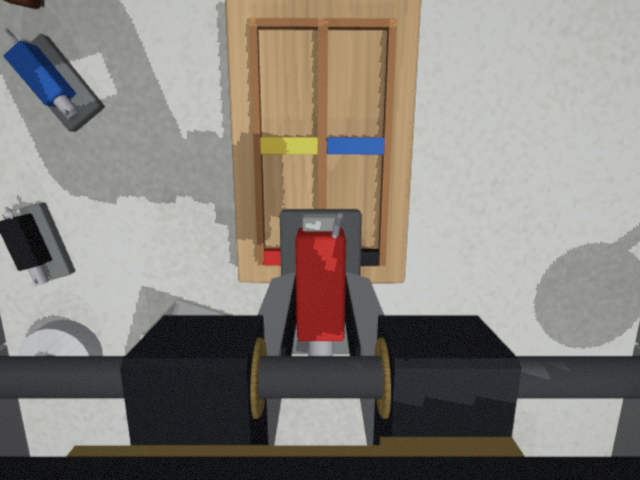

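```bash
python3 - <<'E'
from h import *
c=vision.calibration("wrist"); s=st()
P=onplane(c,[[281,211],[360,211]],s["eef_pos"][2]-37+12); a=s["eef_rot"][2]
ex=np.array([np.cos(a),np.sin(a)]);ey=np.array([np.sin(a),-np.cos(a)])
for q in P: print((q[:2]-s["eef_pos"][:2])@ex,(q[:2]-s["eef_pos"][:2])@ey)
plan([575.6,308.4,110],190.1,20)
E
```

```text
t 22.0 pos [593.2 337.8 227.9] rot [-3.1409e+00 -1.5000e-03 -2.9638e+00] F [-0.2  0.1 -0.1] gap 22.0
39.983546583197935 -18.66281646978908
39.98939930622989 18.882367039382032
turn 0.09 deg (1 rows) then tool total cm [2.25,-2.58,11.79] 7 rows of [0.321,-0.369,1.685]
```

Request:
carry_out:
  deltas:
    - [[0.3, -0.37, 1.0], 0, 0.1]
    - [[0.3, -0.37, 1.8], 0, 0.1]
    - [[0.3, -0.37, 1.8], 0, 0.1]
    - [[0.3, -0.37, 1.8], 0, 0.1]
    - [[0.3, -0.37, 1.8], 0, 0.1]
    - [[0.3, -0.37, 1.8], 0, 0.1]
    - [[0.25, -0.36, 1.8], 0, 0.1]
    - [[0, 0, 0], 0, 0.1]
    - [[0, 0, 0], 0, 0.1]

```text
clock: 22.75
eef_pos: [577.7, 308.3, 111.0]
eef_rot: [-3.141, -0.001, -2.964]
wrist_force: [0.4, 0.8, 1.0]
finger_gap: 22.0
```

```bash
python3 - <<'E'
from h import *
s=st(); grab("wrist","w10"); grab("side","s10")
plan([577.5,308.8,78],190.1,20)
E
```

```text
t 22.75 pos [577.7 308.3 111. ] rot [-3.1412e+00 -1.2000e-03 -2.9639e+00] F [0.4 0.8 1. ] gap 22.0
turn 0.13 deg (1 rows) then tool total cm [0.10,-0.03,3.46] 2 rows of [0.050,-0.014,1.731]
```

View pics/w10.png

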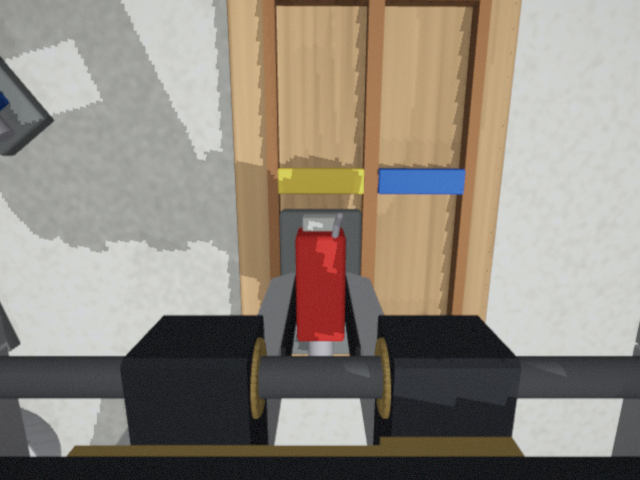

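Request:
carry_out:
  deltas:
    - [[0, 0, 1.0], 0, 0.1]
    - [[0, 0, 0.9], 0, 0.1]
    - [[0, 0, 0.5], 0, 0.1]
    - [[0, 0, 0.3], 0, 0.1]
    - [[0, 0, 0.2], 0, 0.1]
    - [[0, 0, 0.1], 0, 0.1]
    - [[0, 0, 0.1], 0, 0.1]
    - [[0, 0, 0.1], 0, 0.1]
    - [[0, 0, 0], 0, 0.1]
    - [[0, 0, 0], 0, 0.1]

```text
clock: 23.68
eef_pos: [577.9, 309.4, 79.2]
eef_rot: [3.142, 0.0, -2.962]
wrist_force: [-0.4, -0.9, 0.1]
finger_gap: 21.9
```

Request:
carry_out:
  deltas:
    - [[0, 0, 0.1], 0, 0.1]
    - [[0, 0, 0.1], 0, 0.1]
    - [[0, 0, 0], 0, 0.1]
    - [[0, 0, 0], 0, 0.1]

```text
clock: 24.02
eef_pos: [577.9, 309.4, 77.3]
eef_rot: [3.141, 0.0, -2.962]
wrist_force: [-0.6, -0.6, 0.6]
finger_gap: 22.2
```

Request:
carry_out:
  deltas:
    - [[0, 0, 0.05], 0, 0.1]
    - [[0, 0, 0.05], 0, 0.1]
    - [[0, 0, 0], 0, 0.1]

```text
clock: 24.27
eef_pos: [577.9, 309.4, 77.2]
eef_rot: [3.141, 0.001, -2.962]
wrist_force: [-4.9, -2.7, 11.0]
finger_gap: 21.8
```

Request:
carry_out:
  deltas:
    - [[0, 0, -0.06], 0, 0.1]
    - [[0, 0, 0], 0, 0.28]
    - [[0, 0, 0], 0, 0.35]
    - [[0, 0, 0], 0, 0.4]
    - [[0, 0, 0], 0, 0.4]
    - [[0, 0, 0], 0, 0.4]
    - [[0, 0, -0.5], 0, 0.4]
    - [[0, 0, -1.5], 0, 0.4]
    - [[0, 0, -2.5], 0, 0.4]
    - [[0, 0, -2.5], 0, 0.4]
    - [[0, 0, -2.5], 0, 0.4]
    - [[0, 0, -2.5], 0, 0.4]
    - [[0, 0, -2.0], 0, 0.4]
    - [[0, 0, 0], 0, 0.4]

```text
clock: 25.43
eef_pos: [578.9, 309.9, 221.9]
eef_rot: [3.14, 0.007, -2.962]
wrist_force: [0.3, 0.2, 0.8]
finger_gap: 37.7
```

```bash
python3 - <<'E'
from h import *
s=st(); grab("wrist","w11"); p,d,c=grab("top","t11"); grab("side","s11")
def reg(m,x0,x1,y0,y1):
    o=np.zeros_like(m); o[y0:y1,x0:x1]=m[y0:y1,x0:x1]; return o
k=biggest(reg(hue(p,"blue"),260,320,230,300)); print("blue",rectinfo(c,k[0],34).round(1))
E
```

```text
t 25.43 pos [578.9 309.9 221.9] rot [ 3.1398  0.0068 -2.962 ] F [0.3 0.2 0.8] gap 37.7
blue [506.5  76.3  42.5  18.6  43.9]
```

View pics/w11.png

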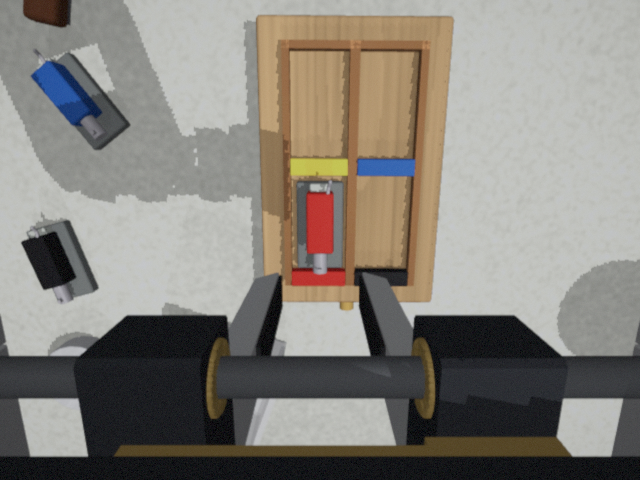

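View pics/t11.png

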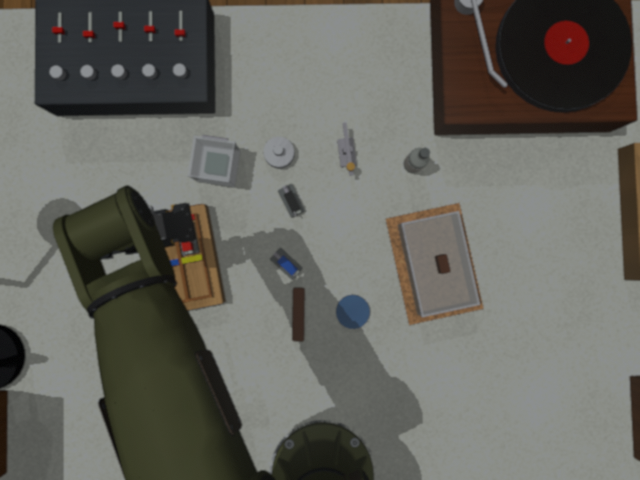

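```bash
python3 - <<'E'
from h import *
s=st()
p,d,c=grab("wrist","w12")
h=hsv(p).astype(int); H,S,V=h[...,0],h[...,1],h[...,2]
for n,m in [("red",(S>150)&((H<6)|(H>172))),("blue",(S>120)&(H>100)&(H<130)),("yellow",(S>130)&(H>22)&(H<35)),("black",(V<30))]:
    for k in biggest(m,60)[:4]: print(n,cv2.boundingRect(k),rectinfo(c,k,52).round(1))
print(s["joints"].round(2)); plan([544,111.5,200],224,25)
E
```

```text
t 25.58 pos [577.5 309.3 215.9] rot [-3.1414e+00 -1.0000e-03 -2.9620e+00] F [-0.1  0.2 -0.9] gap 37.6
red (307, 196, 27, 63) [573.8 308.4  53.5  22.4  10.3]
red (292, 273, 55, 18) [621.3 316.1  47.5  15.7 -79.7]
blue (29, 64, 71, 65) [506.9  92.8  52.7  26.5  46.2]
blue (359, 163, 58, 17) [517.5 354.3  46.9  12.9 -79.7]
yellow (291, 162, 58, 18) [527.  299.5  46.8  13.7 -79.7]
black (0, 451, 640, 29) [810.2 350.9 640.4  33.2 -79.7]
black (80, 316, 155, 129) [746.8 185.  136.7 135.  -79.5]
black (407, 317, 155, 128) [692.7 485.5 137.5 133.9 -79.7]
black (37, 237, 36, 52) [646.9  85.5  45.4  22.   25.5]
[ 0.44  0.55  1.2   0.    1.4  -1.31]
turn -33.71 deg (5 rows) then tool total cm [16.14,-11.90,1.53] 9 rows of [1.793,-1.322,0.170]
```

Request:
carry_out:
  deltas:
    - [[0, 0, 0], -6.7, 0.5]
    - [[0, 0, 0], -6.7, 0.5]
    - [[0, 0, 0], -6.7, 0.5]
    - [[0, 0, 0], -6.8, 0.5]
    - [[0, 0, 0], -6.8, 0.5]
    - [[1.79, -1.32, 0.17], 0, 0.5]
    - [[1.79, -1.32, 0.17], 0, 0.5]
    - [[1.79, -1.32, 0.17], 0, 0.5]
    - [[1.79, -1.32, 0.17], 0, 0.5]
    - [[1.79, -1.32, 0.17], 0, 0.5]
    - [[1.79, -1.32, 0.17], 0, 0.5]
    - [[1.79, -1.32, 0.17], 0, 0.5]
    - [[1.79, -1.32, 0.17], 0, 0.5]
    - [[1.79, -1.32, 0.17], 0, 0.5]
    - [[0, 0, 0], 0, 0.5]
    - [[0, 0, 0], 0, 0.5]
    - [[0, 0, 0], 0, 0.5]

```text
clock: 27.05
eef_pos: [544.3, 112.5, 200.8]
eef_rot: [3.141, -0.001, -2.374]
wrist_force: [-0.6, 0.5, -0.1]
finger_gap: 46.9
```

```bash
python3 - <<'E'
from h import *
s=st(); print(s["joints"].round(2))
p,d,c=grab('wrist','w13')
k=biggest(hue(p,"blue"))
for q in k[:3]: print(cv2.boundingRect(q),rectinfo(c,q,34).round(1))
E
```

```text
t 27.05 pos [544.3 112.5 200.8] rot [ 3.1409e+00 -6.0000e-04 -2.3739e+00] F [-0.6  0.5 -0.1] gap 46.9
[ 0.14  0.34  1.54  0.    1.27 -2.2 ]
(305, 138, 27, 61) [507.   75.1  48.7  21.   45.8]
```

View pics/w13.png

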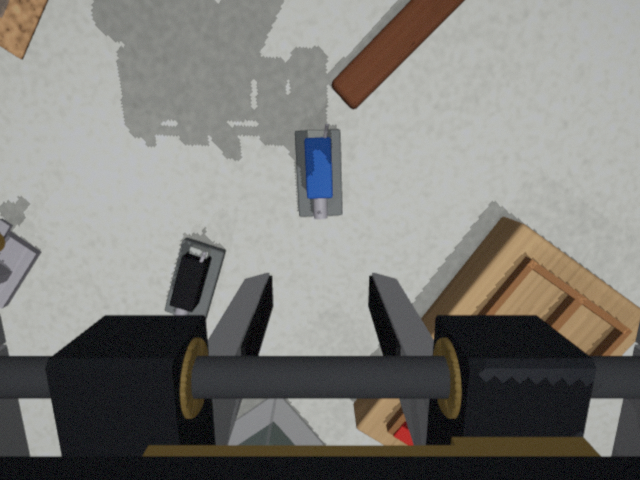

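```bash
python3 -c "
from h import *
plan([510.1,78.3,60],225.8,20)"
```

```text
turn -1.78 deg (1 rows) then tool total cm [4.86,0.06,14.09] 8 rows of [0.608,0.007,1.761]
```

Request:
carry_out:
  deltas:
    - [[0.6, 0.01, 1.76], -1.8, 0.45]
    - [[0.61, 0.01, 1.76], 0, 0.45]
    - [[0.61, 0.01, 1.76], 0, 0.45]
    - [[0.61, 0.01, 1.76], 0, 0.45]
    - [[0.61, 0, 1.76], 0, 0.45]
    - [[0.61, 0, 1.76], 0, 0.45]
    - [[0.61, 0, 1.76], 0, 0.45]
    - [[0.61, 0, 1.76], 0, 0.45]
    - [[0, 0, 0], 0, 0.45]
    - [[0, 0, 0], 0, 0.45]

```text
clock: 27.93
eef_pos: [509.9, 78.1, 60.3]
eef_rot: [3.141, -0.001, -2.342]
wrist_force: [0.9, 0.6, 0.6]
finger_gap: 42.2
```

```bash
python3 -c "
from h import *
plan([510.1,78.3,37],225.8,20); p,d,c=grab('wrist','w14'); k=biggest(hue(p,'blue'))[0]; print(cv2.boundingRect(k), cv2.minAreaRect(k))"
```

```text
turn 0.03 deg (1 rows) then tool total cm [-0.03,-0.00,2.33] 2 rows of [-0.014,-0.002,1.164]
(297, 226, 44, 99) ((318.5, 275.0), (98.0, 43.0), 90.0)
```

View pics/w14.png

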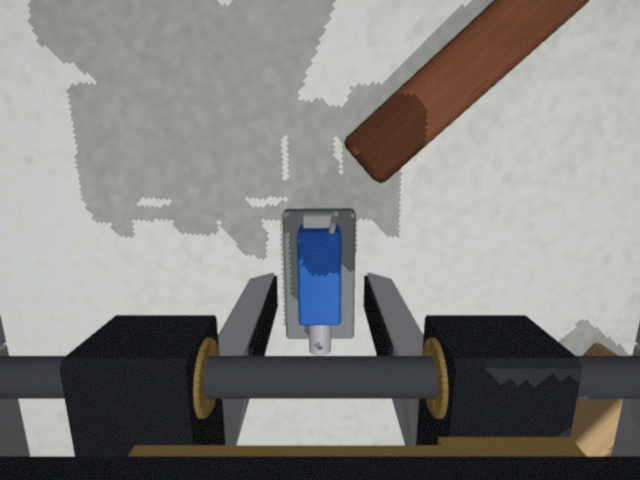

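Request:
carry_out:
  deltas:
    - [[0, -0.04, 0.8], 0, 0.45]
    - [[0, 0, 0.7], 0, 0.45]
    - [[0, 0, 0.4], 0, 0.45]
    - [[0, 0, 0.3], 0, 0.45]
    - [[0, 0, 0.1], 0, 0.45]
    - [[0, 0, 0], 0, 0.45]
    - [[0, 0, 0], 0, 0.4]
    - [[0, 0, 0], 0, 0.3]
    - [[0, 0, 0], 0, 0.2]
    - [[0, 0, 0], 0, 0.1]
    - [[0, 0, 0], 0, 0.1]
    - [[0, 0, 0], 0, 0.1]
    - [[0, 0, 0], 0, 0.1]
  grip_force: 15

```text
clock: 29.07
eef_pos: [510.4, 77.2, 37.7]
eef_rot: [-3.141, 0.0, -2.342]
wrist_force: [-1.2, -0.6, 3.3]
finger_gap: 22.0
```

Request:
carry_out:
  deltas:
    - [[0, 0, -0.2], 0, 0.1]
    - [[0, 0, -0.5], 0, 0.1]
    - [[0, 0, -1.0], 0, 0.1]
    - [[0, 0, -2.0], 0, 0.1]
    - [[0, 0, -2.5], 0, 0.1]
    - [[0, 0, -2.5], 0, 0.1]
    - [[0, 0, -2.5], 0, 0.1]
    - [[0, 0, -2.5], 0, 0.1]
    - [[0, 0, -2.0], 0, 0.1]
    - [[0, 0, -0.5], 0, 0.1]
    - [[0, 0, 0], 0, 0.1]

```text
clock: 29.98
eef_pos: [510.7, 77.3, 201.1]
eef_rot: [-3.14, 0.002, -2.342]
wrist_force: [0.5, -0.2, -1.7]
finger_gap: 21.8
```

```bash
python3 -c "
from h import *
st()
a=np.radians(10.2); L=np.array([517.6,354.35]); ex=np.array([np.cos(a),np.sin(a)]); t=L-49*ex; print(t); plan([*t,200],190.2,25)"
```

```text
t 29.98 pos [510.7  77.3 201.1] rot [-3.1396e+00  2.2000e-03 -2.3424e+00] F [ 0.5 -0.2 -1.7] gap 21.8
[469.37441521 345.67284772]
turn 35.59 deg (6 rows) then tool total cm [-0.68,27.15,0.11] 11 rows of [-0.062,2.468,0.010]
```

Request:
carry_out:
  deltas:
    - [[0, 0, 0], 5, 0.1]
    - [[0, 0, 0], 7, 0.1]
    - [[0, 0, 0], 7, 0.1]
    - [[0, 0, 0], 7, 0.1]
    - [[0, 0, 0], 7, 0.1]
    - [[-0.06, 1.2, 0], 2.6, 0.1]
    - [[-0.06, 2.47, 0], 0, 0.1]
    - [[-0.06, 2.47, 0], 0, 0.1]
    - [[-0.06, 2.47, 0], 0, 0.1]
    - [[-0.06, 2.47, 0], 0, 0.1]
    - [[-0.06, 2.47, 0], 0, 0.1]
    - [[-0.06, 2.47, 0], 0, 0.1]
    - [[-0.06, 2.47, 0], 0, 0.1]
    - [[-0.06, 2.47, 0], 0, 0.1]
    - [[-0.06, 2.47, 0], 0, 0.1]
    - [[-0.06, 2.47, 0], 0, 0.1]
    - [[-0.06, 1.2, 0], 0, 0.1]
    - [[0, 0, 0], 0, 0.1]
    - [[0, 0, 0], 0, 0.1]

```text
clock: 31.57
eef_pos: [468.7, 344.7, 198.5]
eef_rot: [-3.141, -0.001, -2.963]
wrist_force: [0.6, -0.5, -0.6]
finger_gap: 22.0
```

```bash
python3 -c "
from h import *
plan([469.4,345.5,110],190.2,20); s=st(); p,d,c=grab('wrist','w15')
P=onplane(c,[[281,215],[360,215]],s['eef_pos'][2]-37.5+12); a=s['eef_rot'][2]
print((P[0][:2]-s['eef_pos'][:2])@np.array([np.cos(a),np.sin(a)]))"
```

```text
turn 0.03 deg (1 rows) then tool total cm [-0.08,0.06,8.85] 5 rows of [-0.017,0.013,1.770]
t 31.57 pos [468.7 344.7 198.5] rot [-3.1407e+00 -1.5000e-03 -2.9630e+00] F [ 0.6 -0.5 -0.6] gap 22.0
37.97278669908629
```

View pics/w15.png

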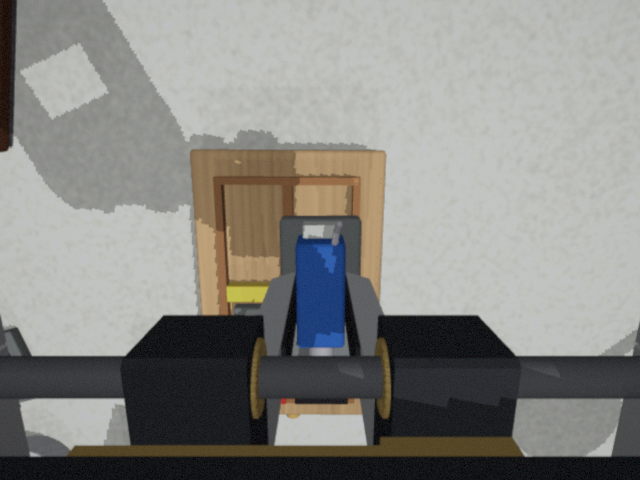

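Request:
carry_out:
  deltas:
    - [[-0.04, 0.03, 1.0], 0, 0.1]
    - [[-0.04, 0.03, 1.8], 0, 0.1]
    - [[0, 0, 1.8], 0, 0.1]
    - [[0, 0, 1.8], 0, 0.1]
    - [[0, 0, 1.8], 0, 0.1]
    - [[0, 0, 0.8], 0, 0.1]
    - [[0, 0, 0.3], 0, 0.1]
    - [[0, 0, 0], 0, 0.1]
    - [[0, 0, 0], 0, 0.1]

```text
clock: 32.37
eef_pos: [470.0, 345.8, 107.3]
eef_rot: [3.141, 0.001, -2.964]
wrist_force: [0.4, 0.1, -0.6]
finger_gap: 21.9
```

```bash
python3 -c "
from h import *
plan([469.4,345.5,79],190.2,20); s=st(); p,d,c=grab('wrist','w16')"
```

```text
turn -0.03 deg (1 rows) then tool total cm [0.07,-0.02,2.83] 2 rows of [0.034,-0.010,1.416]
t 32.37 pos [470.  345.8 107.3] rot [ 3.1411e+00  1.0000e-03 -2.9642e+00] F [ 0.4  0.1 -0.6] gap 21.9
```

View pics/w16.png

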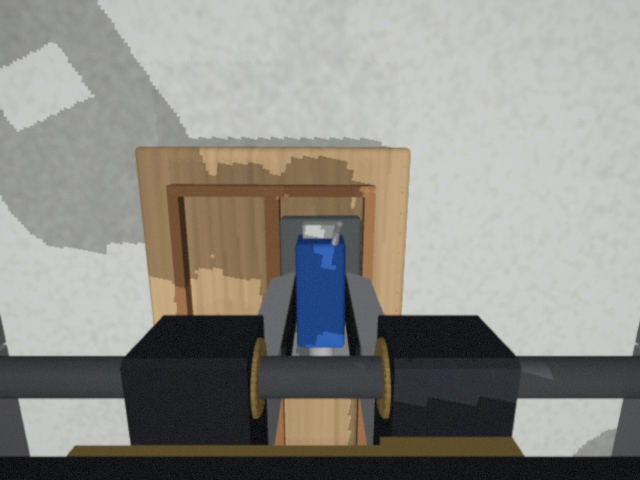

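Request:
carry_out:
  deltas:
    - [[0.05, 0, 0.9], 0, 0.1]
    - [[0, 0, 0.8], 0, 0.1]
    - [[0, 0, 0.4], 0, 0.1]
    - [[0, 0, 0.3], 0, 0.1]
    - [[0, 0, 0.15], 0, 0.1]
    - [[0, 0, 0.1], 0, 0.1]
    - [[0, 0, 0.1], 0, 0.1]
    - [[0, 0, 0], 0, 0.1]
    - [[0, 0, 0], 0, 0.1]

```text
clock: 33.17
eef_pos: [469.2, 345.8, 79.2]
eef_rot: [3.142, 0.0, -2.964]
wrist_force: [0.1, 0.8, -0.1]
finger_gap: 21.5
```

Request:
carry_out:
  deltas:
    - [[0, 0, 0.1], 0, 0.1]
    - [[0, 0, 0.05], 0, 0.1]
    - [[0, 0, 0], 0, 0.1]
    - [[0, 0, 0], 0, 0.1]

```text
clock: 33.5
eef_pos: [469.2, 345.9, 77.8]
eef_rot: [3.141, 0.0, -2.964]
wrist_force: [-0.4, -0.6, 2.3]
finger_gap: 22.2
```

Contact at 77.8; release and rise.

Request:
carry_out:
  deltas:
    - [[0, 0, 0], 0, 0.28]
    - [[0, 0, 0], 0, 0.35]
    - [[0, 0, 0], 0, 0.4]
    - [[0, 0, 0], 0, 0.4]
    - [[0, 0, 0], 0, 0.4]
    - [[0, 0, -0.5], 0, 0.4]
    - [[0, 0, -1.5], 0, 0.4]
    - [[0, 0, -2.5], 0, 0.4]
    - [[0, 0, -2.5], 0, 0.4]
    - [[0, 0, -2.5], 0, 0.4]
    - [[0, 0, -2.5], 0, 0.4]
    - [[0, 0, -2.0], 0, 0.4]
    - [[0, 0, 0], 0, 0.4]
    - [[0, 0, 0], 0, 0.4]

```text
clock: 34.67
eef_pos: [469.3, 345.9, 218.5]
eef_rot: [3.141, 0.002, -2.964]
wrist_force: [0.7, -1.1, -0.6]
finger_gap: 37.7
```

```bash
python3 - <<'E'
from h import *
st(); grab('wrist','w17'); p,d,c=grab("top","t17")
m=hue(p,"black")&False
h=hsv(p).astype(int); V=h[...,2]; m=np.zeros(V.shape,bool); m[175:225,270:315]=V[175:225,270:315]<62
k=biggest(m)[0]; r=rectinfo(c,k,34); print("black",r.round(1))
a=np.radians(r[4]); plan([r[0]+50*np.cos(a),r[1]+50*np.sin(a),200],r[4]+180,25)
E
```

```text
t 34.67 pos [469.3 345.9 218.5] rot [ 3.1408e+00  1.8000e-03 -2.9638e+00] F [ 0.7 -1.1 -0.6] gap 37.7
black [660.4  59.6  56.4  26.   25.4]
turn -15.24 deg (3 rows) then tool total cm [-10.03,-34.05,1.65] 15 rows of [-0.668,-2.270,0.110]
```

View pics/w17.png

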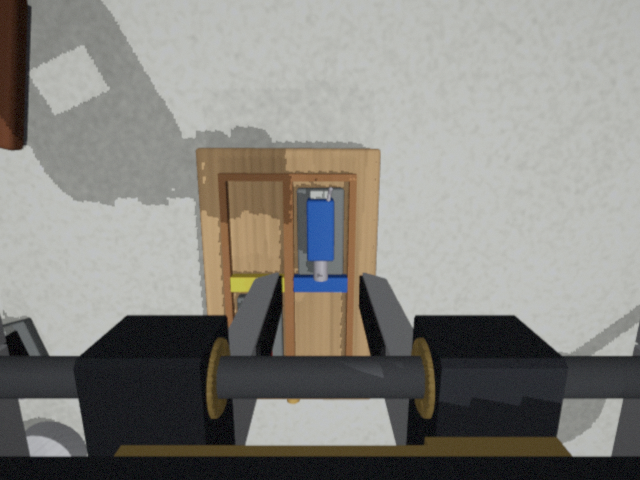

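View pics/t17.png

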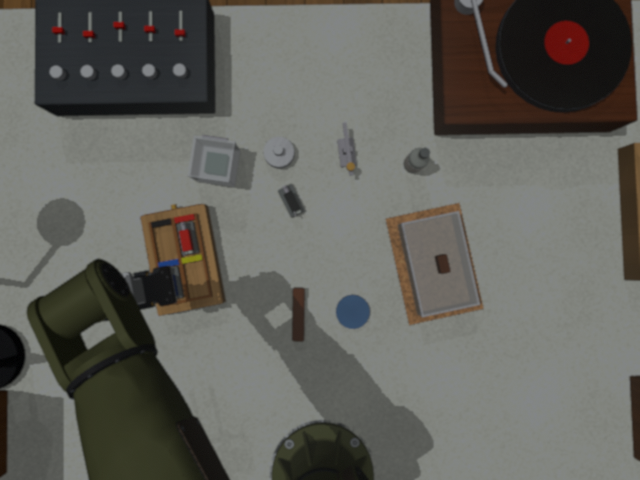

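Request:
carry_out:
  deltas:
    - [[0, 0, 0], -5, 0.45]
    - [[0, 0, 0], -5, 0.45]
    - [[0, 0, 0], -5.2, 0.45]
    - [[-0.67, -2.27, 0.11], 0, 0.45]
    - [[-0.67, -2.27, 0.11], 0, 0.45]
    - [[-0.67, -2.27, 0.11], 0, 0.45]
    - [[-0.67, -2.27, 0.11], 0, 0.45]
    - [[-0.67, -2.27, 0.11], 0, 0.45]
    - [[-0.67, -2.27, 0.11], 0, 0.45]
    - [[-0.67, -2.27, 0.11], 0, 0.45]
    - [[-0.67, -2.27, 0.11], 0, 0.45]
    - [[-0.67, -2.27, 0.11], 0, 0.45]
    - [[-0.67, -2.27, 0.11], 0, 0.45]
    - [[-0.67, -2.27, 0.11], 0, 0.45]
    - [[-0.67, -2.27, 0.11], 0, 0.45]
    - [[-0.67, -2.27, 0.11], 0, 0.45]
    - [[-0.67, -2.27, 0.11], 0, 0.45]
    - [[-0.67, -2.27, 0.11], 0, 0.45]
    - [[0, 0, 0], 0, 0.45]
    - [[0, 0, 0], 0, 0.45]

```text
clock: 36.43
eef_pos: [705.8, 80.4, 198.8]
eef_rot: [3.14, -0.003, -2.7]
wrist_force: [-0.8, 0.5, 0.5]
finger_gap: 42.4
```

```bash
python3 - <<'E'
from h import *
s=st(); print(s["joints"].round(2))
p,d,c=grab('wrist','w18')
m=hue(p,"black"); m[250:]=False
for q in biggest(m)[:3]: print(cv2.boundingRect(q),rectinfo(c,q,34).round(1))
E
```

```text
t 36.43 pos [705.8  80.4 198.8] rot [ 3.1404e+00 -2.7000e-03 -2.6999e+00] F [-0.8  0.5  0.5] gap 42.4
[ 0.06  0.7   1.01  0.    1.44 -1.95]
(309, 144, 26, 60) [661.   60.9  48.   20.6  25.8]
```

View pics/w18.png

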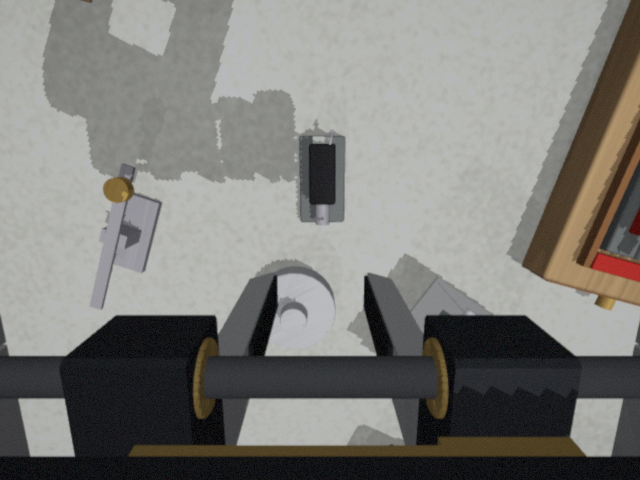

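```bash
python3 - <<'E'
from h import *
c=vision.calibration("wrist")
P=onplane(c,[[270,280],[335,300],[295,262],[312,262]],44)[:,:2]
a=np.radians(205.8); b=np.radians(25.8); o=np.array([661+4.5*np.cos(b),60.9+4.5*np.sin(b)]); print(o)
for q in P: print((q-o)@[np.cos(a),np.sin(a)],(q-o)@[np.sin(a),-np.cos(a)])
plan([*o,60],205.8,20)
E
```

```text
[665.05143447  62.85853995]
-83.87003196628697 -43.57956496701858
-102.48829198208357 11.79424540518386
-68.08147011187188 -21.934264875654844
-68.19510946546633 -7.622700330155321
turn -0.43 deg (1 rows) then tool total cm [4.44,0.10,13.95] 8 rows of [0.555,0.012,1.743]
```

Request:
carry_out:
  deltas:
    - [[0.55, 0.01, 1.74], -0.4, 0.45]
    - [[0.55, 0.01, 1.74], 0, 0.45]
    - [[0.55, 0.01, 1.74], 0, 0.45]
    - [[0.55, 0.01, 1.74], 0, 0.45]
    - [[0.55, 0.01, 1.74], 0, 0.45]
    - [[0.56, 0.01, 1.74], 0, 0.45]
    - [[0.56, 0.02, 1.74], 0, 0.45]
    - [[0.56, 0.02, 1.74], 0, 0.45]
    - [[0, 0, 0], 0, 0.45]
    - [[0, 0, 0], 0, 0.45]

```text
clock: 37.32
eef_pos: [664.9, 63.7, 61.6]
eef_rot: [3.141, -0.001, -2.691]
wrist_force: [0.2, -0.0, 0.8]
finger_gap: 42.1
```

```bash
python3 -c "
from h import *
st();plan([665.05,62.86,37],205.8,20); p,d,c=grab('wrist','w19')"
```

```text
t 37.32 pos [664.9  63.7  61.6] rot [ 3.1409e+00 -1.3000e-03 -2.6907e+00] F [ 0.2 -0.   0.8] gap 42.1
turn 0.04 deg (1 rows) then tool total cm [0.02,-0.08,2.46] 2 rows of [0.012,-0.042,1.232]
```

View pics/w19.png

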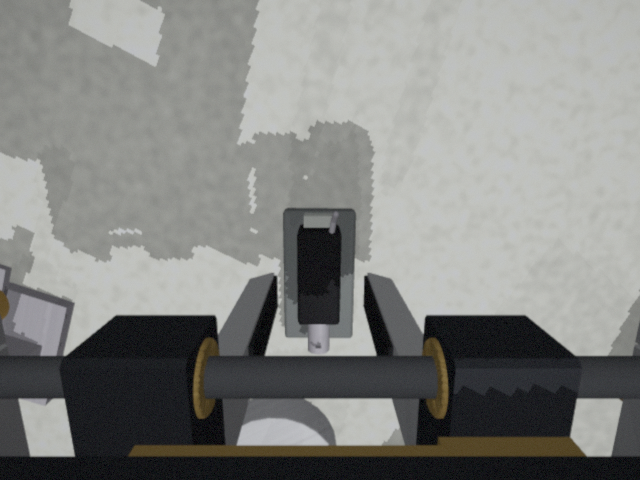

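Request:
carry_out:
  deltas:
    - [[0, -0.06, 0.9], 0, 0.45]
    - [[0, 0, 0.7], 0, 0.45]
    - [[0, 0, 0.4], 0, 0.45]
    - [[0, 0, 0.3], 0, 0.45]
    - [[0, 0, 0.1], 0, 0.45]
    - [[0, 0, 0], 0, 0.45]
    - [[0, 0, 0], 0, 0.4]
    - [[0, 0, 0], 0, 0.3]
    - [[0, 0, 0], 0, 0.2]
    - [[0, 0, 0], 0, 0.1]
    - [[0, 0, 0], 0, 0.1]
    - [[0, 0, 0], 0, 0.1]
    - [[0, 0, 0], 0, 0.1]
  grip_force: 15

```text
clock: 38.45
eef_pos: [665.9, 62.4, 38.1]
eef_rot: [-3.141, 0.0, -2.691]
wrist_force: [0.0, -0.2, 3.2]
finger_gap: 21.5
```

Request:
carry_out:
  deltas:
    - [[0, 0, -0.2], 0, 0.1]
    - [[0, 0, -0.5], 0, 0.1]
    - [[0, 0, -1.0], 0, 0.1]
    - [[0, 0, -2.0], 0, 0.1]
    - [[0, 0, -2.5], 0, 0.1]
    - [[0, 0, -2.5], 0, 0.1]
    - [[0, 0, -2.5], 0, 0.1]
    - [[0, 0, -2.5], 0, 0.1]
    - [[0, 0, -2.5], 0, 0.1]
    - [[0, 0, -1.5], 0, 0.1]
    - [[0, 0, 0], 0, 0.1]

```text
clock: 39.37
eef_pos: [666.8, 62.5, 219.8]
eef_rot: [-3.139, 0.006, -2.691]
wrist_force: [0.4, -0.2, -0.6]
finger_gap: 21.8
```

```bash
python3 -c "
from h import *
st()
a=np.radians(10.2); L=np.array([517.6,354.35]); ex=np.array([np.cos(a),np.sin(a)]); t=L+49*ex; print(t); plan([*t,215],190.2,25)"
```

```text
t 39.37 pos [666.8  62.5 219.8] rot [-3.139   0.0061 -2.6915] F [ 0.4 -0.2 -0.6] gap 21.8
[565.82558479 363.02715228]
turn 15.59 deg (3 rows) then tool total cm [4.62,31.37,0.48] 13 rows of [0.355,2.413,0.037]
```

Request:
carry_out:
  deltas:
    - [[0, 0, 0], 5, 0.1]
    - [[0, 0, 0], 5.6, 0.1]
    - [[0.1, 0.8, 0], 5, 0.1]
    - [[0.2, 1.6, 0], 0, 0.1]
    - [[0.36, 2.41, 0.04], 0, 0.1]
    - [[0.36, 2.41, 0.04], 0, 0.1]
    - [[0.36, 2.41, 0.04], 0, 0.1]
    - [[0.36, 2.41, 0.04], 0, 0.1]
    - [[0.36, 2.41, 0.04], 0, 0.1]
    - [[0.36, 2.41, 0.04], 0, 0.1]
    - [[0.36, 2.41, 0.04], 0, 0.1]
    - [[0.36, 2.41, 0.04], 0, 0.1]
    - [[0.36, 2.41, 0.04], 0, 0.1]
    - [[0.36, 2.41, 0.04], 0, 0.1]
    - [[0.36, 2.41, 0], 0, 0.1]
    - [[0.2, 1.6, 0], 0, 0.1]
    - [[0.1, 0.8, 0], 0, 0.1]
    - [[0, 0, 0], 0, 0.1]
    - [[0, 0, 0], 0, 0.1]

```text
clock: 40.95
eef_pos: [565.0, 361.9, 210.6]
eef_rot: [-3.141, -0.0, -2.963]
wrist_force: [-0.3, 0.8, -1.3]
finger_gap: 21.8
```

```bash
python3 -c "
from h import *
st();plan([565.8,363,110],190.2,20); p,d,c=grab('wrist','w20')"
```

```text
t 40.95 pos [565.  361.9 210.6] rot [-3.1413e+00 -2.0000e-04 -2.9627e+00] F [-0.3  0.8 -1.3] gap 21.8
turn 0.05 deg (1 rows) then tool total cm [-0.10,0.09,10.06] 6 rows of [-0.017,0.015,1.677]
```

View pics/w20.png

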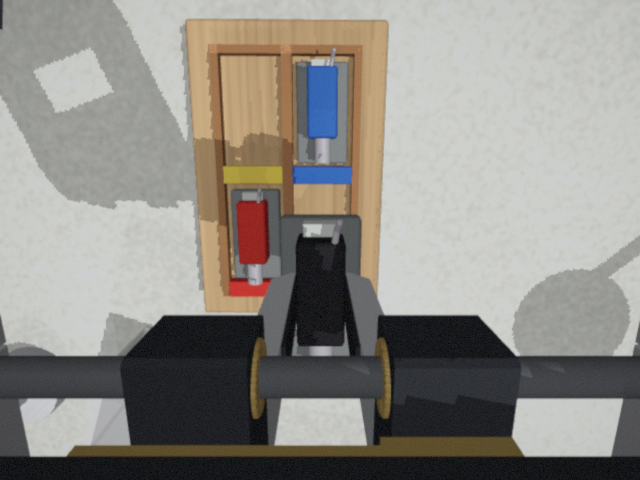

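Request:
carry_out:
  deltas:
    - [[-0.05, 0.05, 1.0], 0, 0.1]
    - [[-0.05, 0.04, 1.8], 0, 0.1]
    - [[0, 0, 1.8], 0, 0.1]
    - [[0, 0, 1.8], 0, 0.1]
    - [[0, 0, 1.8], 0, 0.1]
    - [[0, 0, 1.0], 0, 0.1]
    - [[0, 0, 0.6], 0, 0.1]
    - [[0, 0, 0.2], 0, 0.1]
    - [[0, 0, 0], 0, 0.1]
    - [[0, 0, 0], 0, 0.1]

```text
clock: 41.83
eef_pos: [566.1, 363.4, 111.8]
eef_rot: [3.141, 0.001, -2.964]
wrist_force: [-0.8, -0.4, -0.9]
finger_gap: 21.6
```

```bash
python3 -c "
from h import *
st();plan([565.8,363,79],190.2,20); p,d,c=grab('wrist','w21')"
```

```text
t 41.83 pos [566.1 363.4 111.8] rot [ 3.1411e+00  1.3000e-03 -2.9639e+00] F [-0.8 -0.4 -0.9] gap 21.6
turn -0.02 deg (1 rows) then tool total cm [0.04,-0.03,3.28] 2 rows of [0.019,-0.016,1.640]
```

View pics/w21.png

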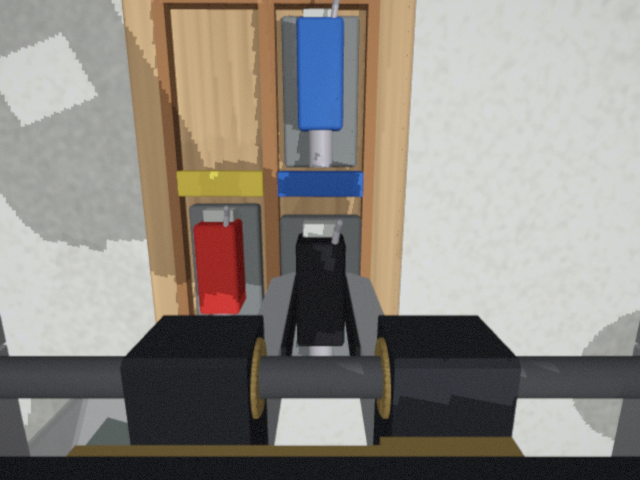

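Request:
carry_out:
  deltas:
    - [[0, 0, 0.9], 0, 0.1]
    - [[0, 0, 0.9], 0, 0.1]
    - [[0, 0, 0.6], 0, 0.1]
    - [[0, 0, 0.4], 0, 0.1]
    - [[0, 0, 0.2], 0, 0.1]
    - [[0, 0, 0.1], 0, 0.1]
    - [[0, 0, 0.1], 0, 0.1]
    - [[0, 0, 0.08], 0, 0.1]
    - [[0, 0, 0], 0, 0.1]
    - [[0, 0, 0], 0, 0.1]

```text
clock: 42.72
eef_pos: [565.8, 363.3, 78.2]
eef_rot: [3.142, 0.0, -2.964]
wrist_force: [-0.1, 0.3, -0.4]
finger_gap: 21.4
```

Request:
carry_out:
  deltas:
    - [[0, 0, 0.05], 0, 0.1]
    - [[0, 0, 0.05], 0, 0.1]
    - [[0, 0, 0], 0, 0.1]
    - [[0, 0, 0], 0, 0.1]

```text
clock: 43.05
eef_pos: [565.9, 363.4, 78.1]
eef_rot: [3.141, 0.001, -2.964]
wrist_force: [-3.8, -2.1, 7.0]
finger_gap: 21.7
```

Request:
carry_out:
  deltas:
    - [[0, 0, -0.04], 0, 0.1]
    - [[0, 0, 0], 0, 0.28]
    - [[0, 0, 0], 0, 0.35]
    - [[0, 0, 0], 0, 0.4]
    - [[0, 0, 0], 0, 0.4]
    - [[0, 0, 0], 0, 0.4]
    - [[0, 0, -0.5], 0, 0.4]
    - [[0, 0, -1.5], 0, 0.4]
    - [[0, 0, -2.5], 0, 0.4]
    - [[0, 0, -2.5], 0, 0.4]
    - [[0, 0, -2.5], 0, 0.4]
    - [[0, 0, -2.5], 0, 0.4]
    - [[0, 0, -2.0], 0, 0.4]
    - [[0, 0, 0], 0, 0.4]
    - [[0, 0, 0], 0, 0.4]

```text
clock: 44.3
eef_pos: [565.9, 363.4, 218.4]
eef_rot: [3.141, 0.002, -2.964]
wrist_force: [-0.4, -0.0, -0.2]
finger_gap: 37.2
```

```bash
python3 - <<'E'
from h import *
st(); p,d,c=grab('wrist','w22'); grab("top","t22"); grab("side","s22")
for n,m in [("red",hue(p,"red")),("blue",hue(p,"blue")),("black",hue(p,"black"))]:
    for k in biggest(m,60)[:4]: print(n,cv2.boundingRect(k),rectinfo(c,k,74).round(1))
E
```

```text
t 44.3 pos [565.9 363.4 218.4] rot [ 3.1409e+00  1.8000e-03 -2.9637e+00] F [-0.4 -0.  -0.2] gap 37.2
red (237, 197, 31, 63) [568.9 309.3  50.3  23.3  10.2]
red (230, 274, 23, 18) [615.3 306.2  18.1  14.8 -83. ]
blue (306, 66, 29, 71) [465.5 345.4  48.9  20.6   9.7]
blue (292, 164, 57, 17) [515.8 354.3  43.1  12.1 -79.8]
black (0, 316, 640, 164) [715.  390.2 602.8 166.  -79.9]
black (407, 316, 158, 129) [669.9 531.3 135.6 127.1 -79.8]
black (360, 277, 25, 80) [627.3 417.2  74.4  12.6  24.1]
black (256, 276, 26, 81) [642.  334.6  75.6  12.8  -3.7]
```

View pics/w22.png

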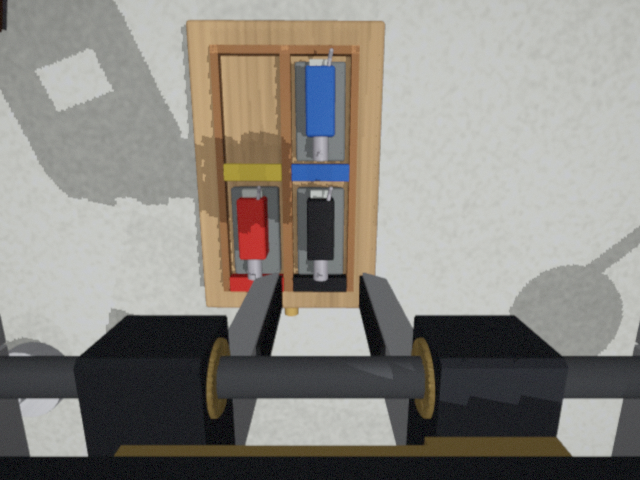

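View pics/s22.png

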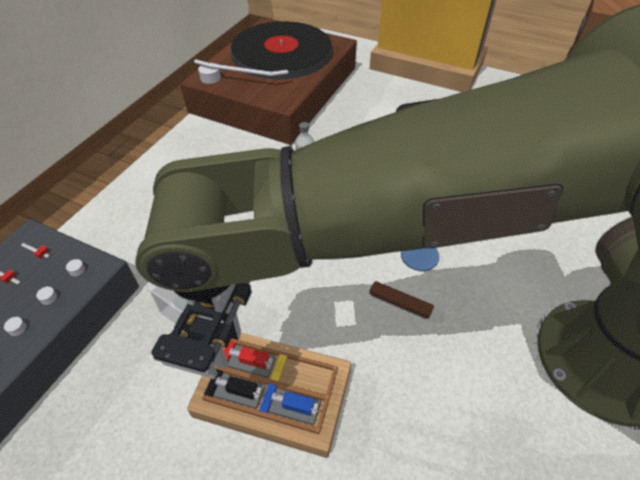

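```bash
python3 -c "
from h import *
plan([553.5,-278.3,225],191,35)"
```

```text
turn -0.81 deg (1 rows) then tool total cm [13.40,-62.74,-0.92] 19 rows of [0.705,-3.302,-0.048]
```

Request:
carry_out:
  deltas:
    - [[0.3, -1.4, -0.1], -0.8, 0.5]
    - [[0.7, -3.3, -0.05], 0, 0.5]
    - [[0.7, -3.3, -0.05], 0, 0.5]
    - [[0.7, -3.3, -0.05], 0, 0.5]
    - [[0.7, -3.3, -0.05], 0, 0.5]
    - [[0.7, -3.3, -0.05], 0, 0.5]
    - [[0.7, -3.3, -0.05], 0, 0.5]
    - [[0.7, -3.3, -0.05], 0, 0.5]
    - [[0.7, -3.3, -0.05], 0, 0.5]
    - [[0.7, -3.3, -0.05], 0, 0.5]
    - [[0.7, -3.3, -0.05], 0, 0.5]
    - [[0.7, -3.3, -0.05], 0, 0.5]
    - [[0.7, -3.3, -0.05], 0, 0.5]
    - [[0.7, -3.3, -0.05], 0, 0.5]
    - [[0.7, -3.3, -0.05], 0, 0.5]
    - [[0.7, -3.3, -0.05], 0, 0.5]
    - [[0.7, -3.3, -0.05], 0, 0.5]
    - [[0.7, -3.3, -0.05], 0, 0.5]
    - [[0.7, -3.3, 0], 0, 0.5]
    - [[0.6, -1.9, 0], 0, 0.5]

```text
clock: 46.12
eef_pos: [551.7, -280.8, 225.4]
eef_rot: [3.141, -0.002, -2.951]
wrist_force: [0.8, 0.1, -0.7]
finger_gap: 46.6
```

Request:
carry_out:
  deltas:
    - [[0, 0, 0], 0, 0.5]
    - [[0, 0, 0], 0, 0.5]
    - [[0, 0, 0], 0, 0.5]

```text
clock: 46.37
eef_pos: [552.4, -277.1, 226.2]
eef_rot: [3.141, -0.001, -2.95]
wrist_force: [0.2, -0.2, -0.2]
finger_gap: 47.2
```

```bash
python3 - <<'E'
from h import *
s=st(); print(s["joints"].round(2))
p,d,c=grab('wrist','w23')
h=hsv(p).astype(int); H,S,V=h[...,0],h[...,1],h[...,2]
m=((S>110)&(V<140)&(H<20)); m[:,:230]=0;m[:,410:]=0;m[310:]=0
for k in biggest(m)[:2]: print(cv2.boundingRect(k),cv2.minAreaRect(k),rectinfo(c,k,87).round(1))
E
```

```text
t 46.37 pos [ 552.4 -277.1  226.2] rot [ 3.1405e+00 -9.0000e-04 -2.9495e+00] F [ 0.2 -0.2 -0.2] gap 47.2
[-0.52  0.45  1.31  0.    1.38 -2.29]
(304, 146, 30, 56) ((318.4999694824219, 173.49998474121094), (28.999996185302734, 54.99999237060547), 0.0) [ 503.4 -287.8   41.1   21.7   10.5]
(230, 193, 8, 83) ((233.5, 234.0), (7.0, 82.0), 0.0) [ 562.6 -344.3   65.7    5.6    8.1]
```

View pics/w23.png

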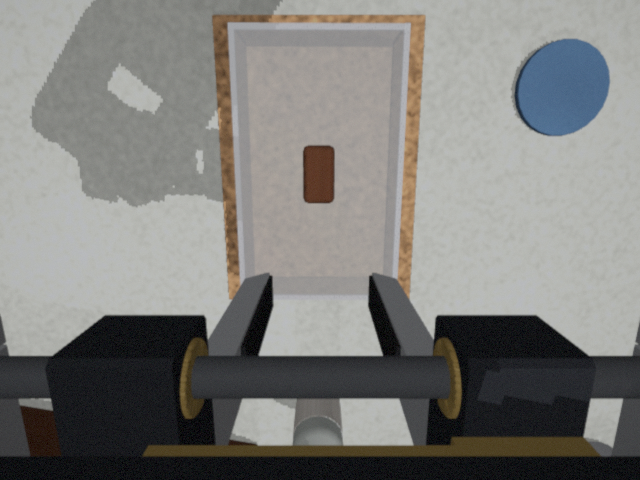

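```bash
python3 - <<'E'
from h import *
c=vision.calibration("top"); print(onplane(c,[[413,165]],0), onplane(c,[[424,154]],130))
plan([504.0,-287.8,125],190.9,20)
E
```

```text
[[ 750.82639183 -241.73291867    0.        ]] [[ 748.94130601 -237.34209146  130.        ]]
turn 0.15 deg (1 rows) then tool total cm [4.98,-0.16,10.15] 6 rows of [0.831,-0.027,1.691]
```

Bottle at x≈750, far clear. Descend over the knob.

Request:
carry_out:
  deltas:
    - [[0.83, -0.02, 1.69], 0.1, 0.5]
    - [[0.83, -0.02, 1.69], 0, 0.5]
    - [[0.83, -0.03, 1.69], 0, 0.5]
    - [[0.83, -0.03, 1.69], 0, 0.5]
    - [[0.83, -0.03, 1.69], 0, 0.5]
    - [[0.83, -0.03, 1.69], 0, 0.5]
    - [[0, 0, 0], 0, 0.5]
    - [[0, 0, 0], 0, 0.5]
    - [[0, 0, 0], 0, 0.5]

```text
clock: 47.17
eef_pos: [504.9, -288.5, 126.8]
eef_rot: [-3.141, 0.001, -2.951]
wrist_force: [1.3, 1.1, 0.2]
finger_gap: 47.1
```

```bash
python3 - <<'E'
from h import *
s=st(); plan([504.0,-287.8,83.3],190.9,20)
p,d,c=grab('wrist','w24')
E
```

```text
t 47.17 pos [ 504.9 -288.5  126.8] rot [-3.1406e+00  1.2000e-03 -2.9507e+00] F [1.3 1.1 0.2] gap 47.1
turn 0.04 deg (1 rows) then tool total cm [0.07,0.09,4.35] 3 rows of [0.023,0.029,1.450]
```

View pics/w24.png

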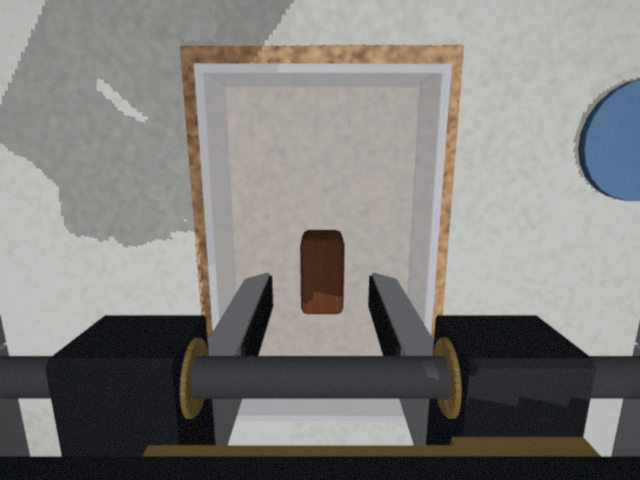

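Request:
carry_out:
  deltas:
    - [[0.06, 0.07, 1.2], 0, 0.5]
    - [[0, 0, 1.2], 0, 0.5]
    - [[0, 0, 0.8], 0, 0.5]
    - [[0, 0, 0.5], 0, 0.5]
    - [[0, 0, 0.3], 0, 0.5]
    - [[0, 0, 0.25], 0, 0.5]
    - [[0, 0, 0], 0, 0.5]
    - [[0, 0, 0], 0, 0.5]
  grip_force: 30

```text
clock: 47.88
eef_pos: [503.3, -288.4, 83.2]
eef_rot: [-3.141, 0.0, -2.952]
wrist_force: [0.0, -0.3, 0.4]
finger_gap: 47.0
```

Request:
carry_out:
  deltas:
    - [[0, 0, 0], 0, 0.4]
    - [[0, 0, 0], 0, 0.3]
    - [[0, 0, 0], 0, 0.2]
    - [[0, 0, 0], 0, 0.1]
    - [[0, 0, 0], 0, 0]
    - [[0, 0, 0], 0, 0]
    - [[0, 0, 0], 0, 0]
    - [[0, 0, 0], 0, 0]
    - [[0, 0, 0], 0, 0]
  grip_force: 30

```text
clock: 48.63
eef_pos: [503.3, -288.3, 83.2]
eef_rot: [-3.141, 0.0, -2.951]
wrist_force: [-0.4, 1.3, 3.5]
finger_gap: 23.7
```

Request:
carry_out:
  deltas:
    - [[0, 0, -0.1], 0, 0]
    - [[0, 0, -0.2], 0, 0]
    - [[0, 0, -0.3], 0, 0]
    - [[0, 0, -0.5], 0, 0]
    - [[0, 0, -0.8], 0, 0]
    - [[0, 0, -1.2], 0, 0]
    - [[0, 0, -1.5], 0, 0]
    - [[0, 0, -1.5], 0, 0]
    - [[0, 0, -1.5], 0, 0]
    - [[0, 0, -1.5], 0, 0]
    - [[0, 0, -1.5], 0, 0]
    - [[0, 0, -1.5], 0, 0]
    - [[0, 0, -1.2], 0, 0]
    - [[0, 0, -0.7], 0, 0]
    - [[0, 0, -0.3], 0, 0]
    - [[0, 0, 0], 0, 0]
    - [[0, 0, 0], 0, 0]

```text
clock: 50.05
eef_pos: [503.0, -288.2, 225.5]
eef_rot: [3.141, -0.001, -2.952]
wrist_force: [-0.6, -0.2, -4.4]
finger_gap: 23.6
```

```bash
python3 - <<'E'
from h import *
s=st(); plan([526.5,327.6,228],190.2,20)
E
```

```text
t 50.05 pos [ 503.  -288.2  225.5] rot [ 3.1410e+00 -6.0000e-04 -2.9516e+00] F [-0.6 -0.2 -4.4] gap 23.6
turn 0.69 deg (1 rows) then tool total cm [-13.22,60.19,-0.25] 31 rows of [-0.426,1.942,-0.008]
```

Request:
carry_out:
  deltas:
    - [[-0.11, 0.5, 0], 0.7, 0]
    - [[-0.22, 1.0, 0], 0, 0]
    - [[-0.33, 1.5, 0], 0, 0]
    - [[-0.48, 2.2, 0], 0, 0]
    - [[-0.48, 2.2, 0], 0, 0]
    - [[-0.48, 2.2, 0], 0, 0]
    - [[-0.48, 2.2, 0], 0, 0]
    - [[-0.48, 2.2, 0], 0, 0]
    - [[-0.48, 2.2, 0], 0, 0]
    - [[-0.48, 2.2, 0], 0, 0]
    - [[-0.48, 2.2, 0], 0, 0]
    - [[-0.48, 2.2, 0], 0, 0]
    - [[-0.48, 2.2, 0], 0, 0]
    - [[-0.48, 2.2, 0], 0, 0]
    - [[-0.48, 2.2, 0], 0, 0]
    - [[-0.48, 2.2, 0], 0, 0]
    - [[-0.48, 2.2, 0], 0, 0]
    - [[-0.48, 2.2, 0], 0, 0]
    - [[-0.48, 2.2, 0], 0, 0]

```text
clock: 51.63
eef_pos: [516.7, 104.7, 226.0]
eef_rot: [3.141, -0.0, -2.963]
wrist_force: [0.7, 0.4, -3.9]
finger_gap: 23.4
```

Request:
carry_out:
  deltas:
    - [[-0.48, 2.2, 0], 0, 0]
    - [[-0.48, 2.2, 0], 0, 0]
    - [[-0.48, 2.2, 0], 0, 0]
    - [[-0.48, 2.2, 0], 0, 0]
    - [[-0.48, 2.2, 0], 0, 0]
    - [[-0.48, 2.2, 0], 0, 0]
    - [[-0.48, 2.2, 0], 0, 0]
    - [[-0.48, 2.2, 0], 0, 0]
    - [[-0.37, 1.7, 0], 0, 0]
    - [[-0.29, 1.3, 0], 0, 0]
    - [[-0.2, 0.9, 0], 0, 0]
    - [[-0.11, 0.5, 0], 0, 0]
    - [[0, 0, 0], 0, 0]
    - [[0, 0, 0], 0, 0]
    - [[0, 0, 0], 0, 0]

```text
clock: 52.88
eef_pos: [526.1, 326.7, 226.1]
eef_rot: [-3.141, -0.0, -2.965]
wrist_force: [1.1, -0.5, -3.3]
finger_gap: 24.0
```

```bash
python3 - <<'E'
from h import *
s=st(); plan([526.5,327.6,125],190.2,20)
p,d,c=grab('wrist','w25'); p,d,c=grab('side','s25')
E
```

```text
t 52.88 pos [526.1 326.7 226.1] rot [-3.1414e+00 -1.0000e-04 -2.9645e+00] F [ 1.1 -0.5 -3.3] gap 24.0
turn -0.05 deg (1 rows) then tool total cm [-0.05,0.08,10.11] 6 rows of [-0.008,0.013,1.685]
```

View pics/w25.png

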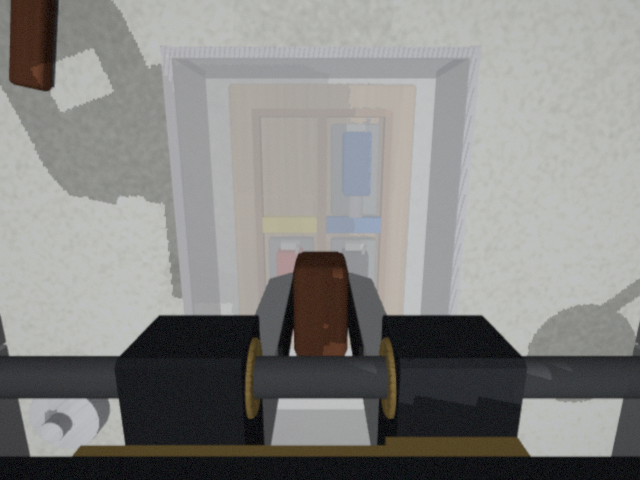

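View pics/s25.png

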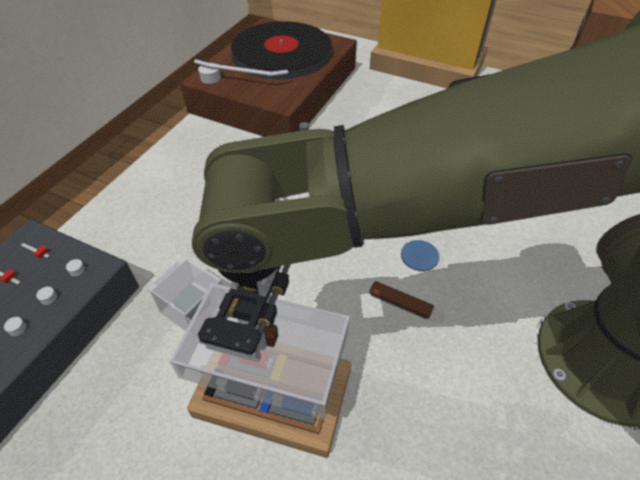

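Request:
carry_out:
  deltas:
    - [[-0.02, 0.04, 0.5], 0, 0]
    - [[-0.02, 0.04, 1.0], 0, 0]
    - [[0, 0, 1.4], 0, 0]
    - [[0, 0, 1.4], 0, 0]
    - [[0, 0, 1.4], 0, 0]
    - [[0, 0, 1.2], 0, 0]
    - [[0, 0, 0.8], 0, 0]
    - [[0, 0, 0.5], 0, 0]
    - [[0, 0, 0.3], 0, 0]
    - [[0, 0, 0], 0, 0]
    - [[0, 0, 0], 0, 0]

```text
clock: 53.9
eef_pos: [526.5, 328.4, 141.5]
eef_rot: [3.141, 0.001, -2.964]
wrist_force: [0.2, 0.8, -3.3]
finger_gap: 23.6
```

```bash
python3 - <<'E'
from h import *
s=st(); plan([526.5,327.6,122],190.2,20)
p,d,c=grab('wrist','w26'); p,d,c=grab('side'); cv2.imwrite("pics/s26.png",cv2.resize(p[280:460,160:380,::-1],None,fx=3.2,fy=3.2,interpolation=cv2.INTER_CUBIC))
E
```

```text
t 53.9 pos [526.5 328.4 141.5] rot [ 3.1414e+00  6.0000e-04 -2.9637e+00] F [ 0.2  0.8 -3.3] gap 23.6
turn -0.01 deg (1 rows) then tool total cm [0.01,-0.08,1.95] 1 rows of [0.014,-0.079,1.951]
```

View pics/w26.png

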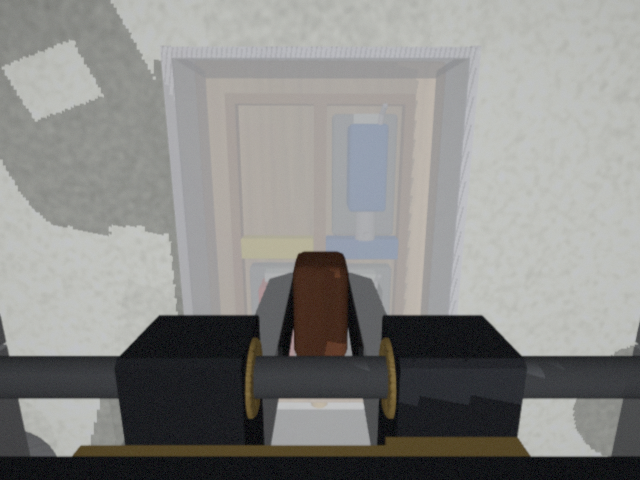

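View pics/s26.png

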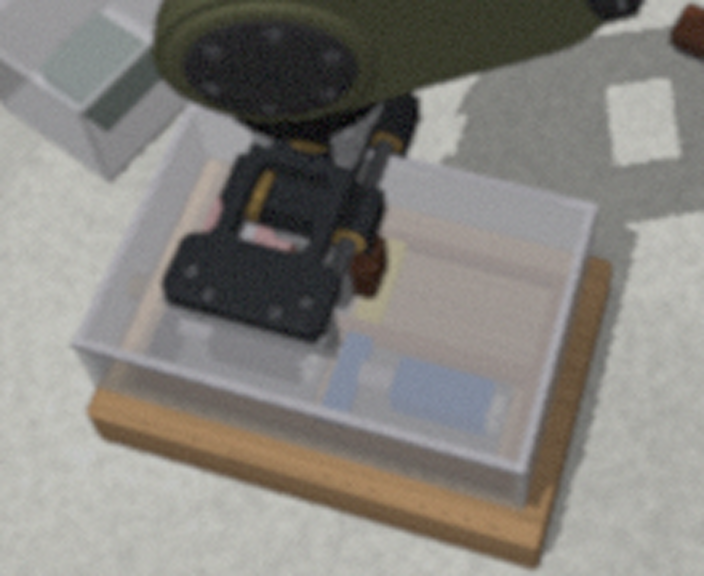

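Request:
carry_out:
  deltas:
    - [[0, -0.1, 0.4], 0, 0]
    - [[0, 0, 0.4], 0, 0]
    - [[0, 0, 0.3], 0, 0]
    - [[0, 0, 0.2], 0, 0]
    - [[0, 0, 0.2], 0, 0]
    - [[0, 0, 0.15], 0, 0]
    - [[0, 0, 0.1], 0, 0]
    - [[0, 0, 0.1], 0, 0]
    - [[0, 0, 0], 0, 0]
    - [[0, 0, 0], 0, 0]

```text
clock: 54.83
eef_pos: [526.5, 327.3, 122.6]
eef_rot: [3.142, 0.0, -2.964]
wrist_force: [0.3, 0.5, -4.5]
finger_gap: 24.2
```

Request:
carry_out:
  deltas:
    - [[0, 0, 0.1], 0, 0]
    - [[0, 0, 0.05], 0, 0]
    - [[0, 0, 0], 0, 0]
    - [[0, 0, 0], 0, 0]

```text
clock: 55.17
eef_pos: [526.5, 327.3, 121.0]
eef_rot: [-3.142, -0.0, -2.964]
wrist_force: [-0.2, -0.3, -3.7]
finger_gap: 23.9
```

Request:
carry_out:
  deltas:
    - [[0, 0, 0.05], 0, 0]
    - [[0, 0, 0.05], 0, 0]
    - [[0, 0, 0], 0, 0]
    - [[0, 0, 0], 0, 0]

```text
clock: 55.5
eef_pos: [526.6, 327.4, 120.3]
eef_rot: [3.141, 0.0, -2.964]
wrist_force: [-1.2, 0.4, -0.9]
finger_gap: 23.8
```

Just touching (load dropping); one more half-millimetre.

Request:
carry_out:
  deltas:
    - [[0, 0, 0.04], 0, 0]
    - [[0, 0, 0], 0, 0]
    - [[0, 0, 0], 0, 0]

```text
clock: 55.75
eef_pos: [526.6, 327.4, 120.2]
eef_rot: [3.141, 0.0, -2.964]
wrist_force: [-3.4, -2.9, 6.0]
finger_gap: 23.6
```

Request:
carry_out:
  deltas:
    - [[0, 0, 0], 0, 0.28]
    - [[0, 0, 0], 0, 0.35]
    - [[0, 0, 0], 0, 0.4]
    - [[0, 0, 0], 0, 0.5]
    - [[0, 0, 0], 0, 0.5]
    - [[0, 0, 0], 0, 0.5]
    - [[0, 0, -0.4], 0, 0.5]
    - [[0, 0, -1.0], 0, 0.5]
    - [[0, 0, -2.0], 0, 0.5]
    - [[0, 0, -2.5], 0, 0.5]
    - [[0, 0, -2.5], 0, 0.5]
    - [[0, 0, -2.5], 0, 0.5]
    - [[0, 0, -1.5], 0, 0.5]
    - [[0, 0, 0], 0, 0.5]
    - [[0, 0, 0], 0, 0.5]

```text
clock: 57.0
eef_pos: [526.6, 327.3, 244.5]
eef_rot: [3.141, 0.002, -2.964]
wrist_force: [0.2, 0.7, 0.2]
finger_gap: 47.2
```

Request:
carry_out:
  deltas:
    - [[0.5, -2, -0.3], 0, 0.5]
    - [[1, -3, -0.3], 0, 0.5]
    - [[1, -3, -0.3], 0, 0.5]
    - [[1, -3, -0.3], 0, 0.5]
    - [[1, -3, 0], 0, 0.5]
    - [[1, -3, 0], 0, 0.5]
    - [[1, -3, 0], 0, 0.5]
    - [[1, -3, 0], 0, 0.5]
    - [[1, -3, 0], 0, 0.5]
    - [[0.5, -2, 0], 0, 0.5]
    - [[0, -1, 0], 0, 0.5]
    - [[0, 0, 0], 0, 0.5]

```text
clock: 58.0
eef_pos: [489.2, 24.7, 254.9]
eef_rot: [3.141, -0.001, -2.966]
wrist_force: [-0.2, 0.1, 0.5]
finger_gap: 47.1
```

```bash
python3 - <<'E'
from h import *
s=st()
p,d,c=grab('top','t27')
h=hsv(p).astype(int); H,S,V=h[...,0],h[...,1],h[...,2]
m=np.zeros(V.shape,bool); f=(S>90)&(V<90); m[240:275,155:190]=f[240:275,155:190]
print("knob",rectinfo(c,biggest(m)[0],124).round(1))
q=d.copy(); print("depth of mat centre etc ok")
p,d,c=grab('side','s27'); cv2.imwrite("pics/s27z.png",cv2.resize(p[290:460,160:380,::-1],None,fx=3.4,fy=3.4,interpolation=cv2.INTER_CUBIC))
E
```

```text
t 58.0 pos [489.2  24.7 254.9] rot [ 3.1414e+00 -1.1000e-03 -2.9659e+00] F [-0.2  0.1  0.5] gap 47.1
knob [528.6 325.9  38.9  21.9  10.9]
depth of mat centre etc ok
```

View pics/t27.png

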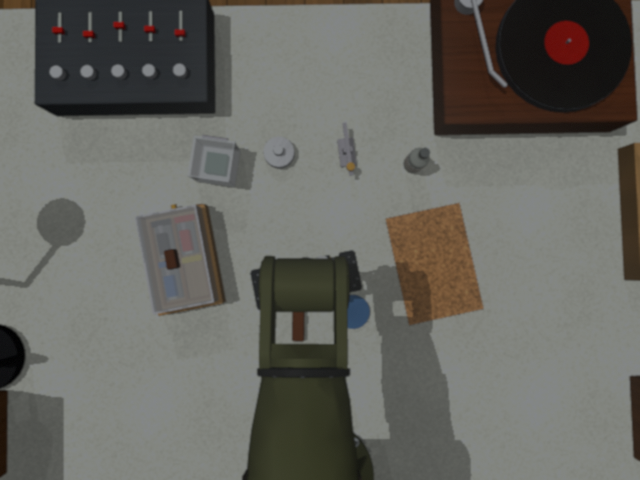

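View pics/s27z.png

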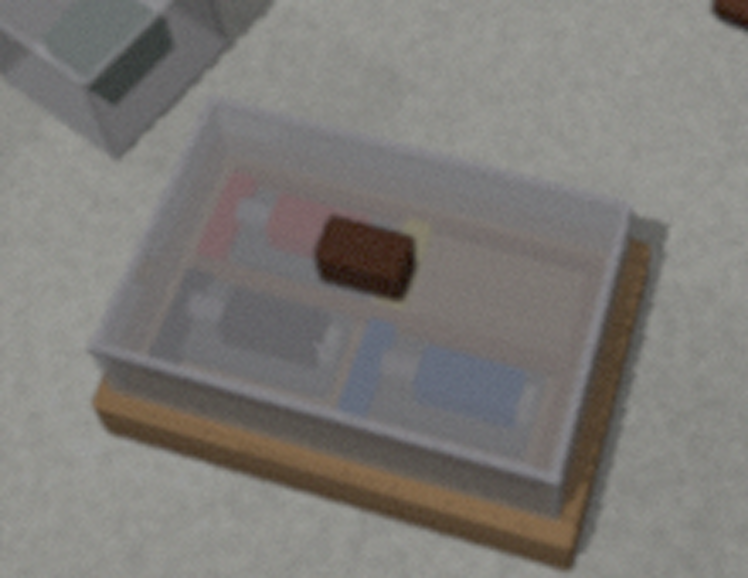

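View pics/s27.png

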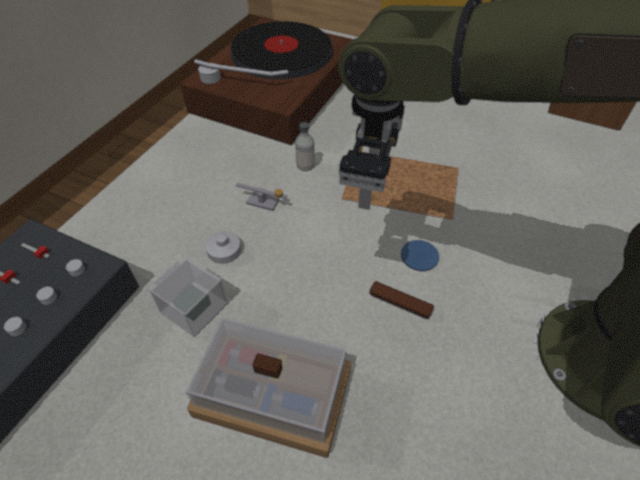

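```bash
python3 -c "
from h import *
print(workorder.sign_off())"
```

```text
the job is handed in; nothing more can be done
None
```

The job is finished and handed in at about 58 s on the robot clock. I set the cover in the middle of the cork mat, returned the red, blue and black headshells to their colour slots, and put the cover back on the organiser. No yellow headshell showed in any picture, so its slot stays empty.

- **Headshells:** the last wrist picture before the cover went back showed all three flat in their slots, with their collars towards their blocks. They look the same through the cover in the final side picture.
- **Cover:** contact came at TCP z = 120.2 mm, the same as at pick-up. That fits the rim resting on the deck, and the side picture shows it level.
- **Forces:** at the readings I took, about 11 N was the highest on the wrist, when the red headshell touched down.
- **Bystanders:** all six look to be where they started in the final top and side pictures. I judged this by eye and did not measure it.
- **Disagreements:** the top and wrist cameras differed by up to about 2 mm on positions, and I went by the wrist camera. The top camera put the replaced knob at (528.6, 325.9), while the gripper let go at (526.6, 327.4). Both are well inside the cover's 8 mm of play.

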